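Put the changing unit's things back on their matching pads

ROBOT

A 6-joint arm with a two-finger parallel gripper is mounted at the origin on the work surface. World frame = base frame: x ahead of the robot, y to its left, z up, the work surface at z = 0. Lengths are in m, angles in degrees, forces in N, time in s.
With the tool pointing down it reaches from about 0.4 to 0.825 m from the base axis. Payload 7 kg.
Tool frame: the origin (TCP) lies between the finger pads; the fingertips stand 11 mm ahead of it and the grasp point (between the pads) lies 8 mm behind it (r.tcp_to_tips is the distance from the TCP to the fingertips, in m); x points along the fingers, y is the direction in which the jaws open and shut, and the axes are right-handed (so a half turn about x gives the same grasp; the last joint's range is limited). The gripper opens to 88 mm and grips with 3 to 60 N. Pads are 19 mm wide; open, the fingers measure 130 mm over their backs; the gripper's body (78 mm by 193 mm) begins 47 mm behind the grasp point.
Start: joints at [-59.181, 20.546, 0.682, 0, -70.136, -16.507], TCP at [0.167, -0.654, 0.238] pointing down, gripper open.
Joint ranges: [-176.03, 176.03], [-82.01, 121.73], [-58.28, 71.71], [-173.87, 95.51], [-174.79, -0.11], [-173.66, 173.66]. Speed limits (degrees/s): [136.94, 136.94, 172.46, 180, 180, 180].

INTERFACE

Orientations are given as [roll, pitch, yaw] about the fixed x, y, z axes, in that order (R = Rz(yaw) Ry(pitch) Rx(roll)).
In Python, from plant import r gives the robot as it stands.
- The arm moves only by the tool arm_command, never from a script. Its argument "plan" is a list of rows, each an object of numbers: "dx", "dy", "dz": the shift along the tool's x, y, z each as a share of 0.02 m, from -1 to 1; "wx", "wy", "wz": the turn, a rotation vector about the tool's x, y, z each as a share of 0.08 rad, from -1 to 1. In form: [{"dx": .., "dy": .., "dz": .., "wx": .., "wy": .., "wz": ..}, ...]. A call has 1 to 20 rows; each row shifts and turns the pose as measured when the row begins, along the tool's axes as they then stand; what a row does not reach is not made up. A row lasts 1/12 s, in which the tool goes at most 41.7 mm and 7.16 degrees, less where a joint would pass 70% of its speed; a pose out of reach is approached as far as the arm can. A call with a number of a shift or a turn outside -1 to 1 is refused whole. A call with a gripper value outside its range is refused whole. "fingers" is the closure, from -1 (fully open) to 1 (shut), so that 0 is half open, set as the call begins (left out, the last holds). The fingers move at their own pace and stop on an object; "force" is the grip in N (left out, the last holds). Time passes only in rows, so rows that do not move let the fingers close. It gives the time, the measured TCP pose, the force and the opening at its end, in the units of the state.
- r.get_state(): the state, without advancing time (a new reading comes with each control period).
- r.capture(name): name is "scene" or "side" or "wrist"; returns (picture, depth): 420x560x3 uint8, red, green, blue; 420x560 float32, m along the optical axis (not along the pixel's ray), 0 where there is no reading.
- r.camera_model(name): a dict with "vertical_fov" (degrees; the focal length in pixels is half the picture's height over the tangent of half this angle, whatever the lens; pixels are square), "cx", "cy" (the principal point, pixels), "R" (3x3) and "t" (3): a world point X has camera coordinates R X + t. Camera axes: x right, y down, z forward; pixel columns grow to the right and rows downward; lengths in m; the calibration is good to about 2 mm. The wrist camera is an equidistant fisheye: a pixel r from the principal point sees the ray r / f radians off the axis. A picture is of the moment at which its call begins: read the wrist's pose just before it. camera_model takes no time and is no camera call; for the wrist camera it gives the pose at the moment of the call.
- r.close_job(): hands the job in, once; it reports no verdict.
Trained networks look in the newest picture that a camera, given by its name, has taken for a name from the list of things; names that differ only in an ending like _2 or _b are one class to them, and where a whole thing is asked for, a point or a joint stands for the part that bears it (a point fixed in the world has none). Each returns a list of dicts, best first, with "score" (0 to 1); they miss things now and then, are a little off and sometimes report something else, mostly with a low value. They report only what shows in the picture. A call takes as long as a camera call.
- r.cut_out(camera, query): "mask" (420x560 bool, what is visible of it) and "bbox" ([left, top, width, height] in pixels, round what is visible of it).
- r.spot_point(camera, query): "centre" ([column, row] in pixels: a listed point, or the origin of a listed thing).
The state is a dict: "time_s": time; "joints": joint angles; "qd": joint speeds; "joint_torque": joint torques, N m; "tcp_pos": TCP position; "eef_rot": TCP orientation; "contact_force": force on the tool from outside, world axes, zero at the start; "moment": the same for the moment, N m; "gripper_width": finger opening in m.
Only numpy, scipy, OpenCV 4.12 (cv2) and the standard library are available. Lean on these libraries where they do the work, as an engineer would, in place of code of your own. Each camera call takes 0.05 s, during which the arm holds its last target.

TASK

Tidy the changing unit: stand the large glass jar on the middle of the larger round grey pad and the small glass jar on the middle of the smaller one, lay the yellow rattle flat on the rattle-shaped pad with its big head on the big lobe, and stand the pacifier, teat up, in the middle of the blue dish. Keep the jars upright and set them down without dropping them. Do not knock over or shove aside the wooden peg doll or the metal tin.

Things in the scene. Friction and masses are not known exactly. Their poses are not given: they have to be found in the camera images.
- big_jar_mid (a point): Large closed glass jar of cotton pads with a wooden lid: upright cylinder, 58 mm diameter, 78 mm high, about 0.25 kg, standing on the table (table top at z = 0). Point: its axis, half-way up (39 mm above its base); z up.
- small_jar_mid (a point): Small closed glass jar, the same make: upright cylinder, 40 mm diameter, 56 mm high, about 0.12 kg, standing on the table. Point: its axis, half-way up (28 mm above its base); z up.
- rattle_grip (a point): Yellow plastic rattle lying flat, 126 mm long, 36 mm thick, 0.07 kg: large disc head (46 mm dia.), round handle (18 mm dia., 52 mm free length), small end disc (28 mm dia.); both discs lie on flat faces. Point: middle of the handle, 18 mm above the underside, near the centre of mass. x points along the handle to the large head (its centre at +49 mm; small disc's at -40 mm). z up.
- pacifier_mid (a point): Silicone pacifier standing on its button, teat up, 44 mm high, 25 g: button 28 mm dia., 8 mm high; oval beige shield 45 x 35 mm, from 8 to 13 mm up; amber teat above, 16 mm thick at this point, 19 mm at 32 mm up. Point: its axis, half-way up (22 mm above its underside); z up. The round teat can be pinched from above in any direction.
- big_pad: Larger of the two round flat grey silicone pads, 84 mm diameter, 3 mm thick, fixed to the table. Origin: centre of its underside, on the table top (z = 0).
- small_pad: Smaller of the two round flat grey silicone pads, 66 mm diameter, 3 mm thick, fixed to the table. Origin: centre of its underside, on the table top.
- rattle_pad_head (a point): Flat grey silicone pad in the rattle's outline, fixed, 3 mm thick, 150 mm long: large round lobe (70 mm dia.), neck 40 mm wide, small lobe (52 mm dia.). Point: centre of the LARGE lobe, on the top face (z = 3 mm). x points along the pad away from the small lobe, whose centre is at -89 mm; the middle of the rattle's handle belongs at x = -49 mm. z up.
- dish: Round shallow blue-glazed ceramic dish, fixed to the table: 124 mm outside diameter, rim 14 mm high, flat inner floor 5 mm above the table, about 100 mm across. Origin: centre of its underside, on the table top.
- peg_doll: Bystander: small plain wooden peg doll, 30 mm diameter, 49 mm high, standing loose among the things. Origin: centre of its underside; z up.
- tin: Bystander: small closed flat metal tin, 38 mm diameter, 16 mm high, lying loose among the things. Origin: centre of its underside.

How it is judged (in metres and radians):
At the end, for the whole second after the job is handed in: Each jar upright within 14 mm of its own pad's centre; pacifier teat up in the dish within 15 mm of its centre; rattle flat on its outline, big head on big lobe, head and handle middle within 14 mm along and across; heights to 4 mm, tilts under 0.15 rad, all at rest (horizontal distance between big_jar_mid and big_pad below 0.014 m and height (world z) of big_jar_mid between 0.038 and 0.046 m and angle between each of big_jar_mid, small_jar_mid, pacifier_mid, rattle_grip's own z axis and vertical below 0.15 rad and horizontal distance between small_jar_mid and small_pad below 0.014 m and height (world z) of small_jar_mid between 0.027 and 0.035 m and horizontal distance between pacifier_mid and dish below 0.015 m and height (world z) of pacifier_mid between 0.023 and 0.031 m and x of rattle_pad_head in the frame of rattle_grip between 0.035 and 0.063 m and y of rattle_pad_head in the frame of rattle_grip between -0.014 and 0.014 m and x of rattle_grip in the frame of rattle_pad_head between -0.063 and -0.035 m and y of rattle_grip in the frame of rattle_pad_head between -0.014 and 0.014 m and height (world z) of rattle_grip between 0.017 and 0.025 m and linear speed of each of big_jar, small_jar, rattle, pacifier below 0.02 m/s); the robot touches nothing.
It fails at once if the large glass jar is dropped: it falls faster than 0.6 m/s (a free fall of about 2 cm) with no finger on it (linear speed of big_jar above 0.6 m/s and contact force between big_jar and the fingers below 0.05 N).
It fails at once if the small glass jar is dropped: it falls faster than 0.6 m/s (a free fall of about 2 cm) with no finger on it (linear speed of small_jar above 0.6 m/s and contact force between small_jar and the fingers below 0.05 N).
It fails at once if a glass jar is tipped more than about 45 degrees (angle between any of big_jar_mid, small_jar_mid's own z axis and vertical above 0.8 rad).
It fails at once if the wooden peg doll is shifted more than 3 cm or tipped over (distance of peg_doll from where it was at the start of the episode above 0.03 m or angle between peg_doll's own z axis and vertical above 0.6 rad).
It fails at once if the metal tin is shifted more than 3 cm (distance of tin from where it was at the start of the episode above 0.03 m).
It also fails if it takes over 112 s, if anything falls off the work surface, if the arm or the gripper's body presses on something with over 40 N, if the wrist force passes 120 N, or if a joint passes its speed limit or range.

## Working session

There is one attempt and no reset: what is moved stays moved. The work goes in short steps, Python scripts to look and compute and a tool call to move; the robot and the scene stay as the last step left them, time stands still between calls to the robot, and variables do not carry over. Pictures are saved under pics/ and viewed, and the job is handed in when it is done.

Besides the shell and the picture viewer there is one more tool, called after "Call:" in YAML: its name, and indented under it one key for each argument. arm_command: Moves the arm, as the interface text tells. Shift numbers are shares of 0.02 m and turn numbers shares of 0.08 rad, none past 1 either way. Its arguments: {"type":"object","properties":{"plan":{"type":"array","items":{"type":"object","properties":{"dx":{"type":"number"},"dy":{"type":"number"},"dz":{"type":"number"},"wx":{"type":"number"},"wy":{"type":"number"},"wz":{"type":"number"}}}},"fingers":{"type":"number"},"force":{"type":"number"}},"required":["plan"]}

```bash
ls; mkdir -p pics; python3 - <<'E'
from plant import r
import cv2
print(r.get_state())
for n in ("scene","side","wrist"):
    m=r.camera_model(n); print(n,m)
    im,d=r.capture(n); cv2.imwrite(f"pics/{n}0.png",im[:,:,::-1])
print(r.get_state()['time_s'])
E
```

```text
pics
{'time_s': 0.0, 'joints': array([-5.91815004e+01,  2.05908463e+01,  6.32924396e-01, -1.83388454e-02,
       -7.01345662e+01, -1.65071689e+01]), 'qd': array([-0.03015605,  0.02978252, -0.08018048,  0.04277878,  0.02693651,
        0.02342619]), 'joint_torque': array([ 1.78894206e-03, -5.82718492e+01,  2.93050539e+01,  6.99776441e+00,
        6.57933037e-03, -1.67744938e-04]), 'tcp_pos': array([ 0.16670702, -0.65360802,  0.23662846]), 'eef_rot': array([ 95.94988659,  89.90591839, 110.25497162]), 'contact_force': array([ 0.10259951,  0.80991976, -0.59645996]), 'moment': array([-0.00902499, -0.03089122, -0.00906598]), 'gripper_width': 0.0877849627033149}
scene {'vertical_fov': 45.865842204809475, 'cx': 275.7851726473197, 'cy': 210.82890253561513, 'R': array([[ 0.57228852,  0.82004694,  0.0029784 ],
       [ 0.42810941, -0.29566425, -0.85399355],
       [-0.69943419,  0.49000578, -0.52027507]]), 't': array([-0.29831073, -0.16237008,  1.32760589])}
side {'vertical_fov': 44.8045553995845, 'cx': 279.60506529781884, 'cy': 215.1507236984663, 'R': array([[-0.93300603, -0.35984415, -0.00345468],
       [-0.22570939,  0.59264365, -0.77319388],
       [ 0.28027669, -0.7206148 , -0.63416031]]), 't': array([0.50305623, 0.16785788, 0.89348356])}
wrist {'vertical_fov': 65.70646984690485, 'cx': 277.2061050955657, 'cy': 209.3716652466609, 'R': array([[-0.2468227 ,  0.96905842,  0.00208337],
       [ 0.93889622,  0.23860695,  0.2480738 ],
       [ 0.23990089,  0.06318631, -0.9687389 ]]), 't': array([ 0.67418568, -0.03108247,  0.38976824])}
0.15
```

View pics/scene0.png

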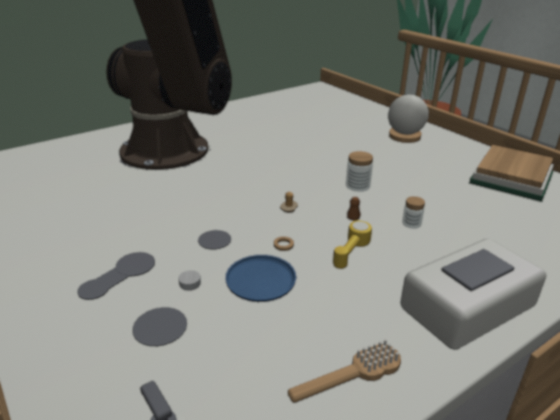

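View pics/side0.png

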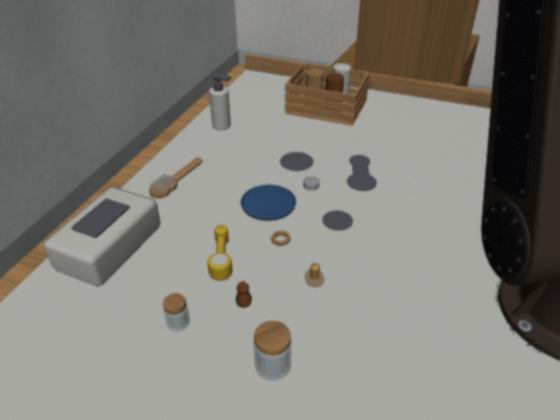

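View pics/wrist0.png

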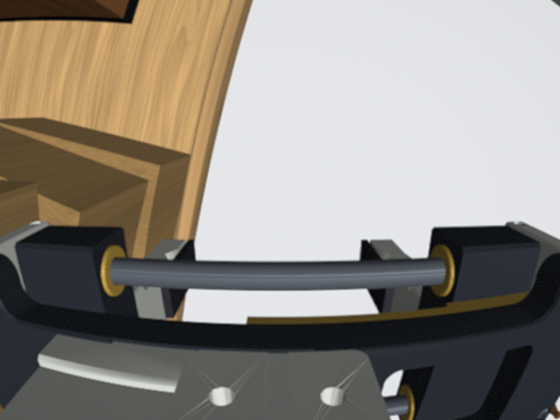

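```bash
cat > h.py <<'E'
from plant import r
import numpy as np, cv2
from scipy.spatial.transform import Rotation as Ro
H=420
def cam(n):
    m=r.camera_model(n); f=H/2/np.tan(np.radians(m['vertical_fov'])/2); return m,f
def ray(n,px,mod=None):
    m,f=mod or cam(n); px=np.atleast_2d(px).astype(float)
    u=(px[:,0]-m['cx'])/f; v=(px[:,1]-m['cy'])/f
    if n=='wrist':
        th=np.hypot(u,v); s=np.where(th>1e-9,np.sin(th)/np.maximum(th,1e-9),1)
        d=np.c_[u*s,v*s,np.cos(th)]
    else: d=np.c_[u,v,np.ones(len(u))]
    R=np.array(m['R']);t=np.array(m['t'])
    return -R.T@t, d@R
def onplane(n,px,z,mod=None):
    o,d=ray(n,px,mod); return o+d*((z-o[2])/d[:,2])[:,None]
def cloud(n,mask,dep,mod=None):
    ys,xs=np.nonzero(mask&(dep>0)); o,d=ray(n,np.c_[xs,ys],mod)
    m,f=mod or cam(n); zc=d@np.array(m['R'])[2]
    return o+d*(dep[ys,xs]/zc)[:,None]
def proj(n,X,mod=None):
    m,f=mod or cam(n); c=np.atleast_2d(X)@np.array(m['R']).T+np.array(m['t'])
    if n=='wrist':
        rr=np.hypot(c[:,0],c[:,1]); th=np.arctan2(rr,c[:,2]); k=th/np.maximum(rr,1e-9)
        return np.c_[m['cx']+f*k*c[:,0],m['cy']+f*k*c[:,1]]
    return np.c_[m['cx']+f*c[:,0]/c[:,2],m['cy']+f*c[:,1]/c[:,2]]
def Rtool(s=None):
    s=s or r.get_state(); return Ro.from_euler('xyz',s['eef_rot'],degrees=True)
E
python3 - <<'E'
from h import *
np.set_printoptions(precision=4,suppress=True)
zs=dict(big_jar_mid=.039,small_jar_mid=.028,rattle_grip=.018,pacifier_mid=.022,big_pad=0,small_pad=0,rattle_pad_head=.003,dish=0,peg_doll=0,tin=0)
import pickle; D={}
for n in ("scene","side"):
    im,dep=r.capture(n); D[n]=(im,dep)
    for q,z in zs.items():
        sp=r.spot_point(n,q); cu=r.cut_out(n,q)
        D[n,q]=(sp,cu)
        for s in sp[:2]: print(n,q,'%.2f'%s['score'],s['centre'],onplane(n,s['centre'],z)[0])
        for c in cu[:1]:
            P=cloud(n,c['mask'],dep); print('   mask %.2f'%c['score'],c['bbox'],len(P),np.median(P,0),P.min(0),P.max(0))
pickle.dump(D,open('d0.pkl','wb')); print(r.get_state()['time_s'])
E
```

```text
scene big_jar_mid 0.76 [362.8, 169.0] [0.4398 0.3021 0.039 ]
   mask 0.88 [345.4, 149.8, 26.2, 41.9] 986 [0.4573 0.2716 0.05  ] [ 0.2934  0.2545 -0.0006] [0.4721 0.4412 0.0809]
scene small_jar_mid 0.69 [410.7, 212.6] [0.6239 0.2613 0.028 ]
scene rattle_grip 0.55 [351.9, 241.3] [0.6216 0.1047 0.018 ]
   mask 0.87 [333.0, 218.9, 40.7, 49.7] 961 [0.6301 0.1113 0.0275] [ 0.5869  0.0379 -0.0008] [0.662  0.172  0.0394]
scene pacifier_mid 0.49 [286.0, 202.1] [0.4382 0.0843 0.022 ]
   mask 0.71 [279.4, 192.3, 16.6, 20.0] 199 [0.4436 0.086  0.0146] [0.4193 0.0685 0.0038] [0.4588 0.111  0.0452]
scene big_pad 0.90 [161.3, 325.8] [ 0.6055 -0.2752  0.    ]
   mask 0.85 [132.7, 305.2, 57.2, 40.1] 1742 [ 0.6079 -0.2794  0.0032] [ 0.5571 -0.3193 -0.002 ] [ 0.6477 -0.2346  0.0062]
scene small_pad 0.80 [215.4, 240.5] [ 0.4497 -0.0936  0.    ]
   mask 0.84 [199.1, 232.0, 34.2, 13.5] 514 [ 0.4476 -0.0956  0.0034] [ 0.4128 -0.127  -0.0002] [ 0.4787 -0.0613  0.006 ]
scene rattle_pad_head 0.96 [135.2, 264.4] [ 0.4377 -0.2514  0.003 ]
   mask 0.77 [78.4, 254.5, 74.3, 44.7] 1463 [ 0.4475 -0.2866  0.0031] [ 0
[... 1784 characters left out ...]
0025] [ 0.396  -0.3617 -0.0016] [ 0.482  -0.2114  0.0065]
side dish 0.83 [265.7, 204.0] [ 0.6083 -0.0934  0.    ]
   mask 0.75 [239.5, 185.7, 59.6, 35.2] 1560 [ 0.6032 -0.0936  0.0054] [ 0.5412 -0.1518 -0.0008] [ 0.6696 -0.0271  0.0178]
side peg_doll 0.83 [243.2, 305.7] [0.5345 0.1918 0.    ]
side peg_doll 0.50 [270.8, 349.8] [0.4539 0.261  0.    ]
   mask 0.87 [236.6, 282.1, 15.9, 27.2] 317 [0.5333 0.1923 0.0248] [0.5224 0.1795 0.0019] [0.5516 0.2    0.0515]
side tin 0.71 [312.1, 186.2] [ 0.533  -0.1936  0.    ]
side tin 0.71 [264.9, 204.3] [ 0.6095 -0.0917  0.    ]
   mask 0.47 [302.2, 178.0, 17.6, 13.7] 203 [ 0.5345 -0.1866  0.0144] [ 0.5178 -0.2371 -0.002 ] [ 0.5559 -0.1706  0.0198]
2.25
```

```bash
cat > fit.py <<'E'
from h import *
import pickle
from scipy.optimize import least_squares
np.set_printoptions(precision=4,suppress=True)
D=pickle.load(open('d0.pkl','rb'))
def circ(P,R,c0):
    s=least_squares(lambda c:np.hypot(*(P[:,:2]-c).T)-R,c0,loss='soft_l1',f_scale=.002); return s.x,np.sqrt(np.mean(s.fun**2))
for n in ('scene','side'):
    im,dep=D[n]; g=im.astype(int)
    for q,R,z in (('big_pad',.042,.003),('small_pad',.033,.003),('dish',.062,.014)):
        c=D[n,q][1]
        if not c: continue
        x,y,w,h=[int(v) for v in c[0]['bbox']]
        lum=g.min(2) if q!='dish' else g[:,:,0]
        m=np.zeros(lum.shape,np.uint8); p=8
        sub=lum[y-p:y+h+p,x-p:x+w+p]
        t,b=cv2.threshold(sub.astype(np.uint8),0,255,cv2.THRESH_BINARY_INV+cv2.THRESH_OTSU)
        m[y-p:y+h+p,x-p:x+w+p]=b
        nn,l,st,ce=cv2.connectedComponentsWithStats(m); i=1+np.argmax(st[1:,4]); m=(l==i).astype(np.uint8)
        k=max(cv2.findContours(m,cv2.RETR_EXTERNAL,cv2.CHAIN_APPROX_NONE)[0],key=len)[:,0]
        P=onplane(n,k,z)
        e=cv2.minEnclosingCircle(P[:,:2].astype(np.float32))
        print(n,q,circ(P,R,P[:,:2].mean(0)),e)
    for q,R,z in (('big_jar_mid',.029,.078),('small_jar_mid',.02,.056),('peg_doll',.015,.04),('tin',.019,.016)):
        c=D[n,q][1]
        if not c: continue
        P=cloud(n,c[0]['mask'],dep); T=P[abs(P[:,2]-z)<.005]
        print(n,q,'top',len(T),T.mean(0),(T.min(0)+T.max(0))/2,T.max(0)-T.min(0))
    P=cloud(n,D[n,'pacifier_mid'][1][0]['mask'],dep); T=P[P[:,2]>.025]; S=P[(P[:,2]<.02)&(P[:,2]>.01)]
    print(n,'pac',len(T),T.mean(0),S.mean(0),(S.max(0)+S.min(0))/2)
E
python3 fit.py
```

```text
scene big_pad (array([ 0.6067, -0.2781]), np.float64(0.0010265287226943775)) ((0.6067227125167847, -0.27795541286468506), 0.04236004874110222)
scene small_pad (array([ 0.4485, -0.0953]), np.float64(0.0014883922241503294)) ((0.44819408655166626, -0.09573930501937866), 0.03333580493927002)
scene dish (array([ 0.6068, -0.0918]), np.float64(0.0013210411331195202)) ((0.6071248650550842, -0.09138575196266174), 0.06386517733335495)
scene big_jar_mid top 256 [0.4457 0.2836 0.0779] [0.442  0.2873 0.077 ] [0.0578 0.0597 0.0078]
scene peg_doll top 48 [0.5448 0.1792 0.0402] [0.5424 0.1814 0.04  ] [0.0167 0.0183 0.0094]
scene tin top 286 [ 0.5418 -0.195   0.0158] [ 0.5396 -0.1944  0.0148] [0.0379 0.0362 0.0072]
scene pac 59 [0.4426 0.0873 0.0361] [0.4428 0.087  0.0138] [0.439  0.0897 0.0151]
side big_pad (array([ 0.6022, -0.2767]), np.float64(0.0018714222945003737)) ((0.6020219922065735, -0.2767731249332428), 0.04240204393863678)
side small_pad (array([ 0.4441, -0.0931]), np.float64(0.001869824703722419)) ((0.4439542591571808, -0.09319963306188583), 0.03294043242931366)
side dish (array([ 0.5999, -0.0869]), np.float64(0.0014868867445062895)) ((0.601162850856781, -0.08641695976257324), 0.06418205797672272)
side big_jar_mid top 933 [0.4395 0.2898 0.0777] [0.4396 0.2883 0.077 ] [0.0547 0.0558 0.008 ]
side small_jar_mid top 340 [0.6222 0.2684 0.0556] [0.6234 0.2674 0.0551] [0.0381 0.038  0.0078]
side peg_doll top 67 [0.5343 0.191  0.0405] [0.5357 0.1884 0.04  ] [0.0187 0.0161 0.01  ]
side tin top 138 [ 0.536  -0.191   0.0153] [ 0.536  -0.192   0.0154] [0.0365 0.041  0.0088]
side pac 102 [0.4343 0.0961 0.0371] [0.4339 0.0983 0.0133] [0.4357 0.0948 0.015 ]
```

```bash
python3 - <<'E'
from h import *
import pickle
D=pickle.load(open('d0.pkl','rb'))
im,_=D['scene']; a=cv2.resize(im[180:280,260:440,::-1],None,fx=4,fy=4,interpolation=cv2.INTER_CUBIC)
cv2.imwrite('pics/crop_scene.png',a)
im,_=D['side']; a=cv2.resize(im[210:390,150:350,::-1],None,fx=3,fy=3,interpolation=cv2.INTER_CUBIC)
cv2.imwrite('pics/crop_side.png',a)
E
```

```text
(no output)
```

View pics/crop_side.png

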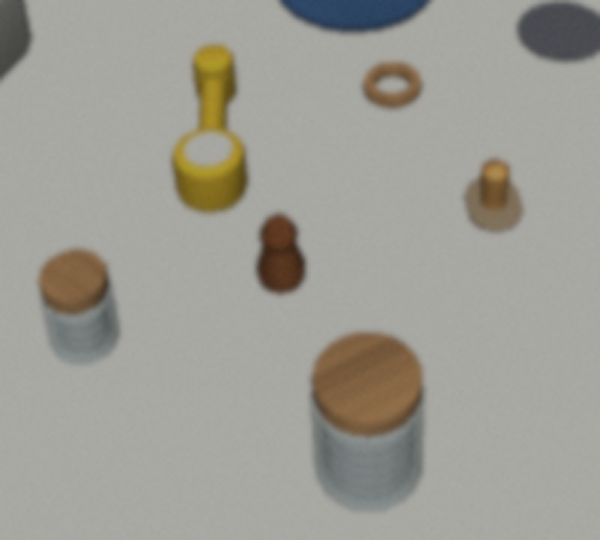

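```bash
cat > fit2.py <<'E'
from fit import *
from scipy.ndimage import distance_transform_edt
print('----')
def outline(n,k,pts,z0,z1=None):pass
# rattle: silhouette IoU fit of a solid model, in each camera
def discs(x,y,a,parts):
    out=[]
    for (u,R,z) in parts:
        t=np.linspace(0,2*np.pi,40); cx=x+u*np.cos(a); cy=y+u*np.sin(a)
        out.append(np.c_[cx+R*np.cos(t),cy+R*np.sin(t),np.full(40,z)])
    return out
def bar(x,y,a,u0,u1,hw,z):
    c,s=np.cos(a),np.sin(a); return np.array([[x+u*c-v*s,y+u*s+v*c,z] for u,v in((u0,-hw),(u1,-hw),(u1,hw),(u0,hw))])
S=4
def render(n,p,kind,mod):
    x,y,a=p; m=np.zeros((420*S,560*S),np.uint8)
    if kind=='rattle':
        groups=[np.vstack(discs(x,y,a,[(.049,.023,0),(.049,.023,.036)])),np.vstack(discs(x,y,a,[(-.040,.014,0),(-.04,.014,.036)])),np.vstack([bar(x,y,a,-.03,.03,.009,.018),bar(x,y,a,-.03,.03,.005,.026),bar(x,y,a,-.03,.03,.005,.010)])]
    else:
        groups=discs(x,y,a,[(0,.035,.003),(-.089,.026,.003)])+[bar(x,y,a,-.089,0,.02,.003)]
    for g in groups:
        q=(proj(n,g,mod)+.5)*S
        cv2.fillConvexPoly(m,cv2.convexHull(q.astype(np.float32)).astype(np.int32),255)
    return cv2.resize(m,(560,420),interpolation=cv2.INTER_AREA)/255.
from scipy.optimize import minimize
res={}
for kind,p0 in (('rattle',(.62,.105,np.radians(80))),('pad',(.438,-.2525,np.radians(75)))):
    for n in ('scene','side'):
        im,dep=D[n]; mod=cam(n); hsv=cv2.cvtColor(im,cv2.COLOR_RGB2HSV)
        c=proj(n,[p0[0],p0[1],.01],mod)[0].astype(int)
        roi=np.zeros((420,560),bool); roi[c[1]-50:c[1]+50,c[0]-62:c[0]+62]=1
        if kind=='rattle':
            M=(hsv[...,0]>20)&(hsv[...,0]<33)&(hsv[...,1]>120)&roi
            M=cv2.morphologyEx(M.astype(np.uint8),cv2.MORPH_CLOSE,np.ones((9,9)))
            # fill white face
            cs=cv2.findContours(M,cv2.RETR_EXTERNAL,cv2.CHAIN_APPROX_NONE)[0]; M=np.zeros_like(M); cv2.drawContours(M,[max(cs,key=cv2.contourArea)],-1,1,-1)
        else:
            M=((im.max(2)<120)&roi).astype(np.uint8)
            nn,l,st,ce=cv2.connectedComponentsWithStats(M); M=(l==l[c[1],c[0]] ).astype(np.uint8)
        best=None
        for da in np.radians([-30,-15,0,15,30]):
            o=minimize(lambda p:np.abs(render(n,p*np.array([.01,.01,.1]),kind,mod)-M).sum(),np.array([p0[0],p0[1],p0[2]+da])/[.01,.01,.1],method='Nelder-Mead',options=dict(initial_simplex=None,xatol=.005,fatol=.5))
            if best is None or o.fun<best.fun: best=o
        p=best.x*[.01,.01,.1]; print(kind,n,p[:2],np.degrees(p[2]),'err',best.fun,M.sum())
E
python3 fit2.py | sed -n '/----/,$p'
```

```text
----
rattle scene [0.6253 0.0954] 117.31108786569777 err 388.2470588235294 635
rattle side [0.6394 0.0891] 125.86316313095175 err 655.6 361
pad scene [ 0.4355 -0.2506] 107.6485411152916 err 52.30196078431372 1490
pad side [ 0.4303 -0.2484] 107.33699669885779 err 31.04705882352941 744
```

```bash
sed -i "s/M=(hsv\[...,0\]>20).*/M=((im[...,0].astype(int)-im[...,2])>45)\&roi; M=M\&(cv2.blur(M.astype(np.float32),(3,3))>.4)/; s/np.radians(80)/np.radians(110)/" fit2.py
cat >> fit2.py <<'E'
        ov=im.copy()[:,:,::-1]; R=render(n,p,kind,mod)
        ov[...,2]=np.maximum(ov[...,2],(255*((R>.5)^cv2.erode((R>.5).astype(np.uint8),np.ones((3,3))).astype(bool))).astype(np.uint8))
        cv2.imwrite(f'pics/ov_{kind}_{n}.png',cv2.resize(ov[max(c[1]-50,0):c[1]+50,max(c[0]-62,0):c[0]+62],None,fx=4,fy=4))
E
python3 fit2.py | sed -n '/----/,$p'; python3 -c "
import cv2,numpy as np
a=[cv2.resize(cv2.imread(f'pics/ov_{k}_{n}.png'),(400,300)) for k in('rattle','pad') for n in('scene','side')]
cv2.imwrite('pics/ov.png',np.vstack([np.hstack(a[:2]),np.hstack(a[2:])]))"
```

```text
----
rattle scene [0.6267 0.0944] 115.79450979034597 err 313.6470588235294 717
rattle side [0.6308 0.0854] 114.76155255319551 err 157.3411764705882 868
pad scene [ 0.4355 -0.2506] 107.6485411152916 err 52.30196078431372 1490
pad side [ 0.4303 -0.2484] 107.33699669885779 err 31.04705882352941 744
```

View pics/ov.png

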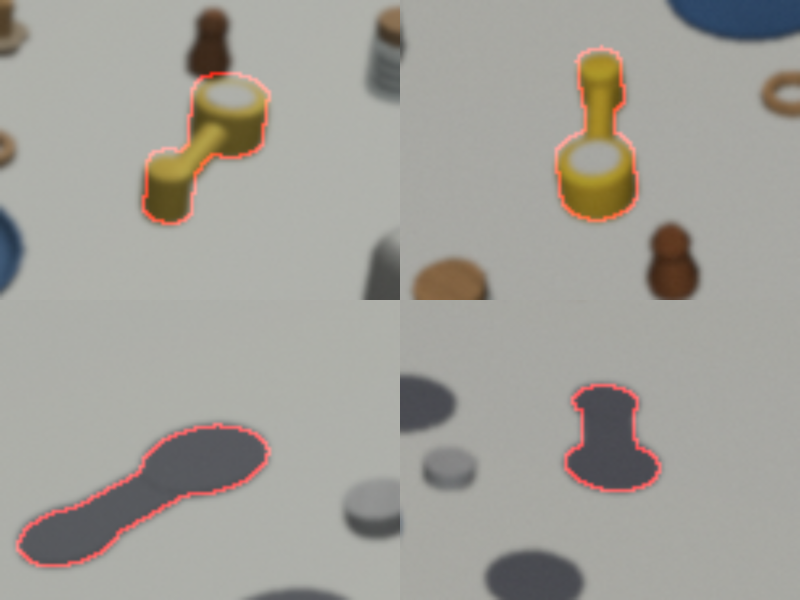

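```bash
cat > go.py <<'E'
import sys
from h import *
np.set_printoptions(precision=2,suppress=True)
# usage: go.py x y z heading ; prints needed shift in tool axes (units of 0.02 m) and turns (units .08 rad)
x,y,z,th=map(float,sys.argv[1:5]); s=r.get_state(); R=Rtool(s).as_matrix(); p=s['tcp_pos']
c,sn=np.cos(np.radians(th)),np.sin(np.radians(th))
T=np.array([[0,0,-1],[c,sn,0],[sn,-c,0]]).T
print('t %.2f'%s['time_s'],'pos',np.round(p,4),'yhead %.1f'%np.degrees(np.arctan2(R[1,1],R[0,1])),'w %.4f'%s['gripper_width'],'j',s['joints'])
w=Ro.from_matrix(R.T@T).as_rotvec()/.08
d=(np.array([x,y,z])-p)
print('world d',d*1000,'rows in current frame',R.T@d/.02,'rows in final frame',T.T@d/.02,'turn',w)
E
python3 go.py .629 .090 .15 25; python3 go.py .629 .090 .15 205
```

```text
t 2.25 pos [ 0.17 -0.65  0.24] yhead 104.3 w 0.0878 j [-59.18  20.55   0.68   0.   -70.14 -16.51]
world d [462.15 744.02 -87.52] rows in current frame [ 4.38 30.33 31.59] rows in final frame [  4.38  36.66 -23.95] turn [17.3 -0.  -0. ]
t 2.25 pos [ 0.17 -0.65  0.24] yhead 104.3 w 0.0878 j [-59.18  20.55   0.68   0.   -70.14 -16.51]
world d [462.15 744.02 -87.52] rows in current frame [ 4.38 30.33 31.59] rows in final frame [  4.38 -36.66  23.95] turn [-21.97   0.    -0.  ]
```

Call:
arm_command:
  plan:
    - {"wx":-1}
    - {"wx":-1}
    - {"wx":-1}
    - {"wx":-1}
    - {"wx":-1}
    - {"wx":-1}
    - {"wx":-1}
    - {"wx":-1}
    - {"wx":-1}
    - {"wx":-1}
    - {"wx":-1}
    - {"wx":-1}
    - {"wx":-1}
    - {"wx":-1}
    - {"wx":-1}
    - {"wx":-1}
    - {"wx":-1}
    - {"wx":-1}
    - {"wx":-1}
    - {"wx":-1}
  fingers: -1
  force: 20

```text
schema error: expected keys dx, dy, dz, wx, wy, wz
```

```bash
python3 go.py .629 .090 .15 205
```

```text
t 2.25 pos [ 0.17 -0.65  0.24] yhead 104.3 w 0.0878 j [-59.18  20.55   0.68   0.   -70.14 -16.51]
world d [462.15 744.02 -87.52] rows in current frame [ 4.38 30.33 31.59] rows in final frame [  4.38 -36.66  23.95] turn [-21.97   0.    -0.  ]
```

Call:
arm_command:
  plan:
    - {"dx":0,"dy":0.69,"dz":0.72,"wx":-1,"wy":0,"wz":0}
    - {"dx":0,"dy":0.63,"dz":0.77,"wx":-1,"wy":0,"wz":0}
    - {"dx":0,"dy":0.57,"dz":0.82,"wx":-1,"wy":0,"wz":0}
    - {"dx":0,"dy":0.5,"dz":0.87,"wx":-1,"wy":0,"wz":0}
    - {"dx":0,"dy":0.43,"dz":0.9,"wx":-1,"wy":0,"wz":0}
    - {"dx":0,"dy":0.36,"dz":0.93,"wx":-1,"wy":0,"wz":0}
    - {"dx":0,"dy":0.28,"dz":0.96,"wx":-1,"wy":0,"wz":0}
    - {"dx":0,"dy":0.2,"dz":0.98,"wx":-1,"wy":0,"wz":0}
    - {"dx":0,"dy":0.13,"dz":0.99,"wx":-1,"wy":0,"wz":0}
    - {"dx":0,"dy":0.05,"dz":1,"wx":-1,"wy":0,"wz":0}
    - {"dx":0,"dy":-0.03,"dz":1,"wx":-1,"wy":0,"wz":0}
    - {"dx":0,"dy":-0.11,"dz":0.99,"wx":-1,"wy":0,"wz":0}
    - {"dx":0,"dy":-0.19,"dz":0.98,"wx":-1,"wy":0,"wz":0}
    - {"dx":0,"dy":-0.27,"dz":0.96,"wx":-1,"wy":0,"wz":0}
    - {"dx":0,"dy":-0.35,"dz":0.94,"wx":-1,"wy":0,"wz":0}
    - {"dx":0,"dy":-0.42,"dz":0.91,"wx":-1,"wy":0,"wz":0}
    - {"dx":0,"dy":-0.49,"dz":0.87,"wx":-1,"wy":0,"wz":0}
    - {"dx":0,"dy":-0.56,"dz":0.83,"wx":-1,"wy":0,"wz":0}
    - {"dx":0,"dy":-0.62,"dz":0.78,"wx":-1,"wy":0,"wz":0}
    - {"dx":0,"dy":-0.68,"dz":0.73,"wx":-1,"wy":0,"wz":0}
  fingers: -1
  force: 20

```text
time_s: 3.92
tcp_pos: [0.3722, -0.2948, 0.2382]
eef_rot: [-142.6, 89.8, -32.5]
contact_force: [0.2, -1.2, -0.6]
gripper_width: 0.0874
```

```bash
python3 go.py .629 .090 .15 205
```

```text
t 3.92 pos [ 0.37 -0.29  0.24] yhead -159.9 w 0.0874 j [-14.49   1.15 -23.76   0.08 -64.86  34.53]
world d [256.81 384.8  -88.2 ] rows in current frame [  4.41 -18.65  13.68] rows in final frame [  4.41 -19.77  12.01] turn [-1.08 -0.04  0.03]
```

Call:
arm_command:
  plan:
    - {"dx":0.2,"dy":-0.95,"dz":0.65,"wx":-0.2,"wy":0,"wz":0}
    - {"dx":0.2,"dy":-0.95,"dz":0.65,"wx":-0.2,"wy":0,"wz":0}
    - {"dx":0.2,"dy":-0.95,"dz":0.65,"wx":-0.2,"wy":0,"wz":0}
    - {"dx":0.2,"dy":-0.97,"dz":0.62,"wx":-0.2,"wy":0,"wz":0}
    - {"dx":0.2,"dy":-0.98,"dz":0.6,"wx":-0.2,"wy":0,"wz":0}
    - {"dx":0.2,"dy":-0.98,"dz":0.6,"wx":-0.1,"wy":0,"wz":0}
    - {"dx":0.2,"dy":-0.98,"dz":0.6,"wx":0,"wy":0,"wz":0}
    - {"dx":0.2,"dy":-0.98,"dz":0.6,"wx":0,"wy":0,"wz":0}
    - {"dx":0.2,"dy":-0.98,"dz":0.6,"wx":0,"wy":0,"wz":0}
    - {"dx":0.2,"dy":-0.98,"dz":0.6,"wx":0,"wy":0,"wz":0}
    - {"dx":0.2,"dy":-0.98,"dz":0.6,"wx":0,"wy":0,"wz":0}
    - {"dx":0.2,"dy":-0.98,"dz":0.6,"wx":0,"wy":0,"wz":0}
    - {"dx":0.2,"dy":-0.98,"dz":0.6,"wx":0,"wy":0,"wz":0}
    - {"dx":0.2,"dy":-0.98,"dz":0.6,"wx":0,"wy":0,"wz":0}
    - {"dx":0.2,"dy":-0.98,"dz":0.6,"wx":0,"wy":0,"wz":0}
    - {"dx":0.2,"dy":-0.98,"dz":0.6,"wx":0,"wy":0,"wz":0}
    - {"dx":0.2,"dy":-0.98,"dz":0.6,"wx":0,"wy":0,"wz":0}
    - {"dx":0.2,"dy":-0.98,"dz":0.6,"wx":0,"wy":0,"wz":0}
    - {"dx":0.2,"dy":-0.98,"dz":0.6,"wx":0,"wy":0,"wz":0}
    - {"dx":0.2,"dy":-0.98,"dz":0.6,"wx":0,"wy":0,"wz":0}

```text
time_s: 5.58
tcp_pos: [0.6361, 0.1115, 0.1624]
eef_rot: [-123.8, 89.0, -7.9]
contact_force: [0.1, -0.9, 0.3]
gripper_width: 0.0873
```

```bash
python3 go.py .629 .090 .15 205; python3 - <<'E'
from h import *
np.set_printoptions(precision=4,suppress=True)
mod=cam('wrist'); im,d=r.capture('wrist'); cv2.imwrite('pics/w1.png',im[:,:,::-1])
s=r.spot_point('wrist','rattle_grip')
for k in s[:2]: print(k['score'],k['centre'],onplane('wrist',k['centre'],.018,mod))
c=r.cut_out('wrist','rattle_grip')
for k in c[:1]:
    P=cloud('wrist',k['mask'],d,mod); print(k['score'],k['bbox'],P.min(0),P.max(0))
E
```

```text
t 5.58 pos [0.64 0.11 0.16] yhead -154.1 w 0.0873 j [ 27.55  20.41 -10.07   0.66 -58.73  -2.04]
world d [ -7.1  -21.49 -12.44] rows in current frame [ 0.62  0.8  -0.81] rows in final frame [ 0.62  0.78 -0.82] turn [ 0.19 -0.12  0.18]
0.76 [299.1, 182.9] [[0.6275 0.0874 0.018 ]]
0.96 [272.9, 123.8, 44.4, 135.5] [ 0.5824  0.038  -0.0018] [0.6596 0.1689 0.0386]
```

View pics/w1.png

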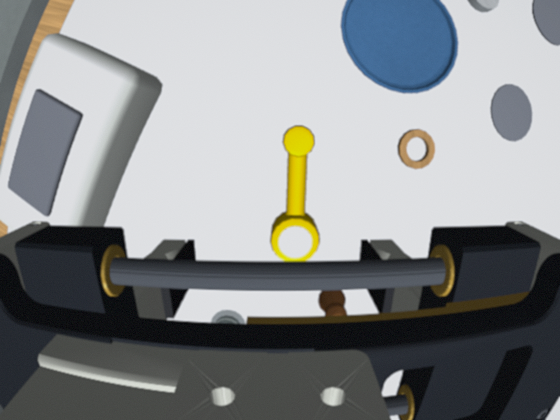

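```bash
python3 - <<'E'
from h import *
np.set_printoptions(precision=4,suppress=True)
import time
s=r.get_state(); mod=cam('wrist'); im,d=r.capture('wrist'); cv2.imwrite('pics/w2.png',im[:,:,::-1])
y=((im[...,0].astype(int)-im[...,2])>90); y[255:]=0
hsv=cv2.cvtColor(im,cv2.COLOR_RGB2HSV); y&=(hsv[...,0]>24)&(hsv[...,0]<34)
n,l,st,ce=cv2.connectedComponentsWithStats(y.astype(np.uint8)); i=1+np.argmax(st[1:,4]); print(st[i])
P=cloud('wrist',l==i,d,mod); T=P[P[:,2]>.033]; print(len(T))
k=T[:,:2]@np.array([np.cos(2.0),np.sin(2.0)]); 
A=T[k>k.mean()];
from scipy.cluster.vq import kmeans2
c,lab=kmeans2(T[:,:2].astype(float),T[[np.argmin(k),np.argmax(k)],:2],minit='matrix'); 
for j in (0,1): e=cv2.minEnclosingCircle(T[lab==j][:,:2].astype(np.float32)); print(c[j],e); c[j]=e[0]
v=c[1]-c[0]; print('len',np.linalg.norm(v),'dir',np.degrees(np.arctan2(v[1],v[0])),'grip',c[0]+v/np.linalg.norm(v)*.040, c[1]-v/np.linalg.norm(v)*.049)
print(s['tcp_pos'],r.get_state()['tcp_pos'])
# pads seen
for q,z in (('dish',0),('small_pad',0),('tin',0),('peg_doll',0)):
    for b in r.spot_point('wrist',q)[:1]: print(q,b['score'],b['centre'],onplane('wrist',b['centre'],z,mod))
E
```

```text
[ 271  126   47  129 2489]
1346
[0.6461 0.0534] ((0.6458303332328796, 0.053600892424583435), 0.013020467013120651)
[0.6129 0.1275] ((0.6098013520240784, 0.13323569297790527), 0.021529316902160645)
len 0.08740588622118937 dir 114.34330827509407 grip [0.6293 0.09  ] [0.63   0.0886]
[0.6358 0.1116 0.1616] [0.6353 0.1107 0.1619]
dish 0.8 [398.5, 34.9] [[ 0.6024 -0.0902  0.    ]]
small_pad 0.57 [509.7, 109.6] [[ 0.449  -0.0957  0.    ]]
peg_doll 0.63 [328.1, 296.7] [[0.5403 0.1858 0.    ]]
```

Call:
arm_command:
  plan:
    - {"dx":0.3,"dy":0.7,"dz":-0.84,"wx":0.19,"wy":-0.12,"wz":0.18}
    - {"dx":0.9,"dy":0,"dz":0,"wx":0,"wy":0,"wz":0}
    - {"dx":0.9,"dy":0,"dz":0,"wx":0,"wy":0,"wz":0}
    - {"dx":0.9,"dy":0,"dz":0,"wx":0,"wy":0,"wz":0}
    - {"dx":0.9,"dy":0,"dz":0,"wx":0,"wy":0,"wz":0}
    - {"dx":0.9,"dy":0,"dz":0,"wx":0,"wy":0,"wz":0}
    - {"dx":0.5,"dy":0,"dz":0,"wx":0,"wy":0,"wz":0}
    - {"dx":0,"dy":0,"dz":0,"wx":0,"wy":0,"wz":0}

```text
time_s: 6.65
tcp_pos: [0.631, 0.0829, 0.0599]
eef_rot: [-89.8, 89.4, 24.7]
contact_force: [-0.1, 0.3, 0.6]
gripper_width: 0.0874
```

```bash
python3 go.py .6295 .0895 .016 204.5
```

```text
t 6.65 pos [0.63 0.08 0.06] yhead -155.4 w 0.0874 j [ 25.03  25.77 -16.81   0.   -46.8   -0.46]
world d [ -1.52   6.55 -43.88] rows in current frame [ 2.19 -0.04  0.33] rows in final frame [ 2.19 -0.07  0.33] turn [0.02 0.   0.14]
```

Call:
arm_command:
  plan:
    - {"dx":0.5,"dy":-0.07,"dz":0.33,"wx":0.02,"wy":0,"wz":0.14}
    - {"dx":0.7,"dy":0,"dz":0,"wx":0,"wy":0,"wz":0}
    - {"dx":0.6,"dy":0,"dz":0,"wx":0,"wy":0,"wz":0}
    - {"dx":0.3,"dy":0,"dz":0,"wx":0,"wy":0,"wz":0}
    - {"dx":0,"dy":0,"dz":0,"wx":0,"wy":0,"wz":0}

```text
time_s: 7.07
tcp_pos: [0.6317, 0.0909, 0.0189]
eef_rot: [-102.0, 89.8, 12.4]
contact_force: [0.2, 0.5, -0.5]
gripper_width: 0.0875
```

```bash
python3 go.py .6295 .0895 .016 204.5
```

```text
t 7.07 pos [0.63 0.09 0.02] yhead -155.6 w 0.0875 j [ 25.7   28.97 -18.08   0.06 -42.77  -1.32]
world d [-2.18 -1.39 -2.92] rows in current frame [ 0.15  0.13 -0.02] rows in final frame [ 0.15  0.13 -0.02] turn [-0.01 -0.01  0.04]
```

Good. Close on the handle.

Call:
arm_command:
  plan:
    - {"dx":0.1,"dy":0.12,"dz":0,"wx":0,"wy":0,"wz":0}
    - {"dx":0,"dy":0,"dz":0,"wx":0,"wy":0,"wz":0}
    - {"dx":0,"dy":0,"dz":0,"wx":0,"wy":0,"wz":0}
    - {"dx":0,"dy":0,"dz":0,"wx":0,"wy":0,"wz":0}
    - {"dx":0,"dy":0,"dz":0,"wx":0,"wy":0,"wz":0}
    - {"dx":0,"dy":0,"dz":0,"wx":0,"wy":0,"wz":0}
    - {"dx":0,"dy":0,"dz":0,"wx":0,"wy":0,"wz":0}
    - {"dx":0,"dy":0,"dz":0,"wx":0,"wy":0,"wz":0}
  fingers: 1
  force: 20

```text
time_s: 7.73
tcp_pos: [0.631, 0.0907, 0.0196]
eef_rot: [-99.3, 89.6, 15.2]
contact_force: [0.4, -0.1, -1.2]
gripper_width: 0.0397
```

```bash
python3 go.py .4477 -.296 .12 197.5
```

```text
t 7.73 pos [0.63 0.09 0.02] yhead -155.5 w 0.0397 j [ 25.74  28.76 -18.36   0.11 -42.48  -1.34]
world d [-183.26 -386.71  100.36] rows in current frame [ -5.12  16.32 -13.81] rows in final frame [ -5.02  14.55 -15.69] turn [ 1.52 -0.01  0.09]
```

Call:
arm_command:
  plan:
    - {"dx":0,"dy":0,"dz":0,"wx":0,"wy":0,"wz":0}
    - {"dx":0,"dy":0,"dz":0,"wx":0,"wy":0,"wz":0}
    - {"dx":0,"dy":0,"dz":0,"wx":0,"wy":0,"wz":0}
    - {"dx":0,"dy":0,"dz":0,"wx":0,"wy":0,"wz":0}
    - {"dx":0,"dy":0,"dz":0,"wx":0,"wy":0,"wz":0}
    - {"dx":0,"dy":0,"dz":0,"wx":0,"wy":0,"wz":0}
    - {"dx":-0.5,"dy":0,"dz":0,"wx":0,"wy":0,"wz":0}
    - {"dx":-0.7,"dy":0,"dz":0,"wx":0,"wy":0,"wz":0}
    - {"dx":-1,"dy":0,"dz":0,"wx":0,"wy":0,"wz":0}
    - {"dx":-1,"dy":0,"dz":0,"wx":0,"wy":0,"wz":0}
    - {"dx":-1,"dy":0,"dz":0,"wx":0,"wy":0,"wz":0}
    - {"dx":-1,"dy":0,"dz":0,"wx":0,"wy":0,"wz":0}

```text
time_s: 8.73
tcp_pos: [0.6264, 0.0889, 0.1244]
eef_rot: [93.9, 89.7, -151.7]
contact_force: [0.8, 0.1, -0.9]
gripper_width: 0.0172
```

```bash
python3 go.py .4477 -.296 .11 197.5;python3 - <<'E'
from h import *
mod=cam('wrist'); im,d=r.capture('wrist'); cv2.imwrite('pics/w3.png',im[:,:,::-1])
E
```

```text
t 8.73 pos [0.63 0.09 0.12] yhead -155.6 w 0.0172 j [ 25.74  21.92 -13.02   0.02 -55.34  -1.33]
world d [-178.69 -384.93  -14.4 ] rows in current frame [  0.8   16.09 -13.83] rows in final frame [  0.72  14.31 -15.67] turn [ 1.51 -0.01 -0.06]
```

View pics/w3.png

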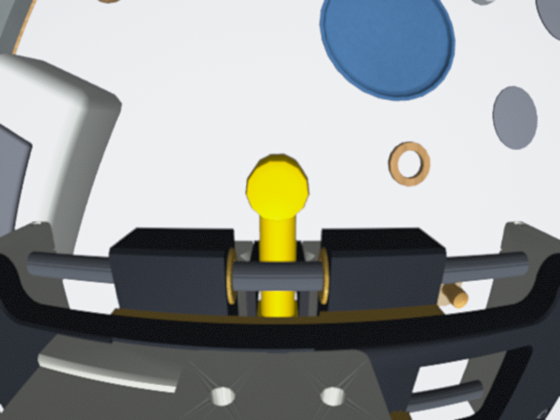

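Call:
arm_command:
  plan:
    - {"dx":0,"dy":0.5,"dz":-0.5,"wx":0.3,"wy":0,"wz":0}
    - {"dx":0,"dy":0.75,"dz":-0.77,"wx":0.3,"wy":0,"wz":0}
    - {"dx":0,"dy":0.75,"dz":-0.77,"wx":0.3,"wy":0,"wz":0}
    - {"dx":0,"dy":0.75,"dz":-0.77,"wx":0.3,"wy":0,"wz":0}
    - {"dx":0,"dy":0.75,"dz":-0.77,"wx":0.3,"wy":0,"wz":0}
    - {"dx":0,"dy":0.75,"dz":-0.78,"wx":0,"wy":0,"wz":0}
    - {"dx":0,"dy":0.75,"dz":-0.78,"wx":0,"wy":0,"wz":0}
    - {"dx":0,"dy":0.75,"dz":-0.78,"wx":0,"wy":0,"wz":0}
    - {"dx":0,"dy":0.75,"dz":-0.78,"wx":0,"wy":0,"wz":0}
    - {"dx":0,"dy":0.75,"dz":-0.78,"wx":0,"wy":0,"wz":0}
    - {"dx":0,"dy":0.75,"dz":-0.78,"wx":0,"wy":0,"wz":0}
    - {"dx":0,"dy":0.75,"dz":-0.78,"wx":0,"wy":0,"wz":0}
    - {"dx":0,"dy":0.75,"dz":-0.78,"wx":0,"wy":0,"wz":0}
    - {"dx":0,"dy":0.75,"dz":-0.78,"wx":0,"wy":0,"wz":0}
    - {"dx":0,"dy":0.75,"dz":-0.78,"wx":0,"wy":0,"wz":0}
    - {"dx":0,"dy":0.75,"dz":-0.78,"wx":0,"wy":0,"wz":0}
    - {"dx":0,"dy":0.75,"dz":-0.78,"wx":0,"wy":0,"wz":0}
    - {"dx":0,"dy":0.75,"dz":-0.78,"wx":0,"wy":0,"wz":0}
    - {"dx":0,"dy":0.75,"dz":-0.78,"wx":0,"wy":0,"wz":0}
    - {"dx":0,"dy":0.4,"dz":-0.5,"wx":0,"wy":0,"wz":0}

```text
time_s: 10.45
tcp_pos: [0.4111, -0.3136, 0.1277]
eef_rot: [54.0, 89.4, 159.7]
contact_force: [0.2, -0.2, -0.7]
gripper_width: 0.0176
```

```bash
python3 go.py .4477 -.296 .022 197.5;python3 - <<'E'
from h import *
np.set_printoptions(precision=4,suppress=True)
mod=cam('wrist'); im,d=r.capture('wrist'); cv2.imwrite('pics/w4.png',im[:,:,::-1])
for q,z in (('rattle_pad_head',.003),('big_pad',0),('tin',0),('small_pad',0)):
    for b in r.spot_point('wrist',q)[:1]: print(q,b['score'],b['centre'],onplane('wrist',b['centre'],z,mod))
E
```

```text
t 10.45 pos [ 0.41 -0.31  0.13] yhead -164.2 w 0.0176 j [-15.6   11.93 -27.19  -0.06 -51.44  31.42]
world d [  36.55   17.63 -105.74] rows in current frame [ 5.27 -2.04  0.32] rows in final frame [ 5.29 -2.01  0.29] turn [-0.37  0.07 -0.1 ]
big_pad 0.55 [76.3, 191.1] [[ 0.6038 -0.274   0.    ]]
tin 0.46 [124.0, 282.2] [[ 0.5386 -0.1929  0.    ]]
```

View pics/w4.png

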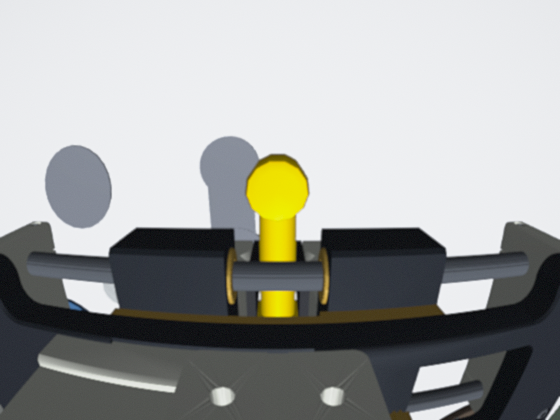

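Call:
arm_command:
  plan:
    - {"dx":0.3,"dy":-0.6,"dz":0.1,"wx":-0.2,"wy":0.07,"wz":-0.1}
    - {"dx":0.5,"dy":-0.8,"dz":0.1,"wx":-0.15,"wy":0,"wz":0}
    - {"dx":0.5,"dy":-0.5,"dz":0.1,"wx":0,"wy":0,"wz":0}
    - {"dx":0.5,"dy":0,"dz":0,"wx":0,"wy":0,"wz":0}
    - {"dx":0.5,"dy":0,"dz":0,"wx":0,"wy":0,"wz":0}
    - {"dx":0,"dy":0,"dz":0,"wx":0,"wy":0,"wz":0}
    - {"dx":0,"dy":0,"dz":0,"wx":0,"wy":0,"wz":0}

```text
time_s: 11.28
tcp_pos: [0.4555, -0.2886, 0.0758]
eef_rot: [-105.3, 89.9, 2.7]
contact_force: [0.1, -0.6, -1.4]
gripper_width: 0.0176
```

```bash
python3 go.py .4477 -.296 .022 197.5;python3 - <<'E'
from h import *
np.set_printoptions(precision=4,suppress=True)
mod=cam('wrist'); im,d=r.capture('wrist'); cv2.imwrite('pics/w5.png',im[:,:,::-1])
print(proj('wrist',[[.4598,-.3344,.003],[.433,-.2495,.003]],mod))
print(onplane('wrist',[229,165],.003,mod))
g=im.max(2); m=((g<150)&(g>90)).astype(np.uint8)
print(im[150:200:10,270])
E
```

```text
t 11.28 pos [ 0.46 -0.29  0.08] yhead -162.0 w 0.0176 j [-11.53  17.25 -28.21  -0.02 -44.48  29.55]
world d [ -7.76  -7.44 -53.84] rows in current frame [ 2.69  0.49 -0.23] rows in final frame [ 2.69  0.48 -0.24] turn [ 0.11 -0.    0.01]
[[291.525  159.5305]
 [289.1585 279.1951]]
[[ 0.4993 -0.3179  0.003 ]]
[[137 143 156]
 [129 112   0]
 [238 223   0]
 [239 226   0]
 [239 227   0]]
```

View pics/w5.png

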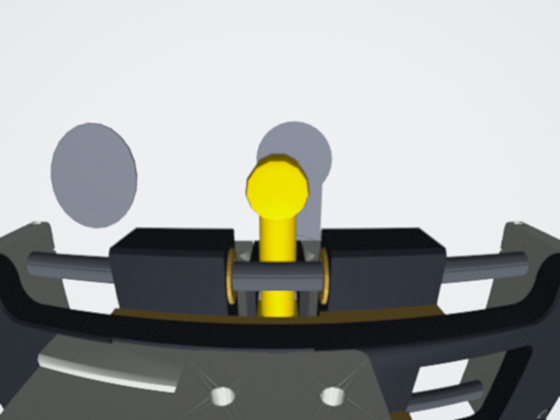

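Call:
arm_command:
  plan:
    - {"dx":0.4,"dy":0.54,"dz":-0.23,"wx":0.11,"wy":0,"wz":0}
    - {"dx":0.8,"dy":0,"dz":0,"wx":0,"wy":0,"wz":0}
    - {"dx":0.8,"dy":0,"dz":0,"wx":0,"wy":0,"wz":0}
    - {"dx":0.3,"dy":0,"dz":0,"wx":0,"wy":0,"wz":0}
    - {"dx":0,"dy":0,"dz":0,"wx":0,"wy":0,"wz":0}
    - {"dx":0,"dy":0,"dz":0,"wx":0,"wy":0,"wz":0}

```text
time_s: 11.83
tcp_pos: [0.447, -0.2972, 0.0289]
eef_rot: [-119.9, 89.8, -12.4]
contact_force: [0.4, 0.8, -0.8]
gripper_width: 0.0174
```

```bash
python3 go.py .4465 -.296 .0232 197.5
```

```text
t 11.83 pos [ 0.45 -0.3   0.03] yhead -162.5 w 0.0174 j [-12.68  20.85 -31.09  -0.   -37.84  30.18]
world d [-0.47  1.16 -5.73] rows in current frame [0.29 0.01 0.06] rows in final frame [0.29 0.   0.06] turn [-0.   -0.02  0.04]
```

Call:
arm_command:
  plan:
    - {"dx":0.15,"dy":0,"dz":0.05,"wx":0,"wy":0,"wz":0}
    - {"dx":0.13,"dy":0,"dz":0,"wx":0,"wy":0,"wz":0}
    - {"dx":0,"dy":0,"dz":0,"wx":0,"wy":0,"wz":0}
    - {"dx":0,"dy":0,"dz":0,"wx":0,"wy":0,"wz":0}

```text
time_s: 12.17
tcp_pos: [0.4478, -0.2968, 0.0251]
eef_rot: [-122.4, 89.6, -14.9]
contact_force: [0.0, 0.2, -0.5]
gripper_width: 0.0173
```

Call:
arm_command:
  plan:
    - {"dx":0,"dy":0,"dz":0,"wx":0,"wy":0,"wz":0}
    - {"dx":0,"dy":0,"dz":0,"wx":0,"wy":0,"wz":0}
    - {"dx":0,"dy":0,"dz":0,"wx":0,"wy":0,"wz":0}
    - {"dx":0,"dy":0,"dz":0,"wx":0,"wy":0,"wz":0}
    - {"dx":0,"dy":0,"dz":0,"wx":0,"wy":0,"wz":0}
    - {"dx":-0.5,"dy":0,"dz":0,"wx":0,"wy":0,"wz":0}
    - {"dx":-1,"dy":0,"dz":0,"wx":0,"wy":0,"wz":0}
    - {"dx":-1,"dy":0,"dz":0,"wx":0,"wy":0,"wz":0}
    - {"dx":-1,"dy":0,"dz":0,"wx":0,"wy":0,"wz":0}
    - {"dx":-1,"dy":0,"dz":0,"wx":0,"wy":0,"wz":0}
    - {"dx":-1,"dy":0,"dz":0,"wx":0,"wy":0,"wz":0}
    - {"dx":-1,"dy":0,"dz":0,"wx":0,"wy":0,"wz":0}
  fingers: -1

```text
time_s: 13.17
tcp_pos: [0.4444, -0.2959, 0.1616]
eef_rot: [-132.5, 89.9, -25.0]
contact_force: [0.1, -0.7, -0.8]
gripper_width: 0.0863
```

```bash
python3 go.py .441 .2875 .17 197.5;python3 - <<'E'
from h import *
np.set_printoptions(precision=4,suppress=True)
for n in('scene','wrist'):
    im,d=r.capture(n); cv2.imwrite(f'pics/{n}6.png',im[:,:,::-1])
E
```

```text
t 13.17 pos [ 0.44 -0.3   0.16] yhead -162.5 w 0.0863 j [-12.59  10.97 -23.26   0.02 -55.7   30.08]
world d [ -3.43 583.36   8.42] rows in current frame [-0.44 -8.61 27.87] rows in final frame [-0.42 -8.61 27.87] turn [-0.   -0.01  0.01]
```

View pics/wrist6.png

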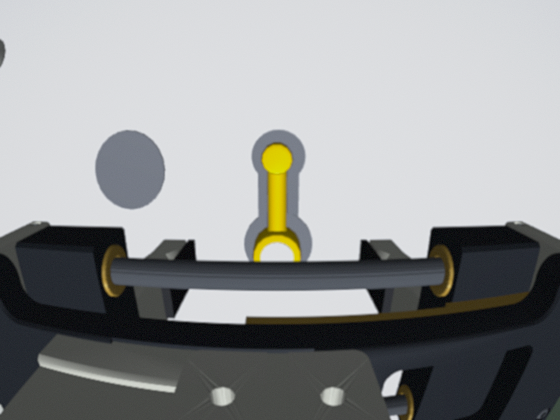

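View pics/scene6.png

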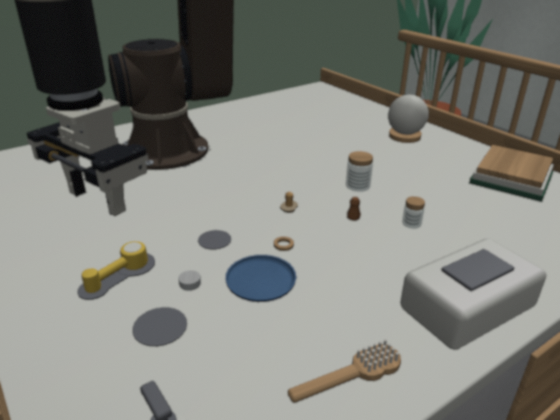

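Call:
arm_command:
  plan:
    - {"dx":0,"dy":-0.15,"dz":0.5,"wx":0,"wy":0,"wz":0}
    - {"dx":0,"dy":-0.29,"dz":0.95,"wx":0,"wy":0,"wz":0}
    - {"dx":0,"dy":-0.29,"dz":0.95,"wx":0,"wy":0,"wz":0}
    - {"dx":0,"dy":-0.29,"dz":0.95,"wx":0,"wy":0,"wz":0}
    - {"dx":0,"dy":-0.29,"dz":0.95,"wx":0,"wy":0,"wz":0}
    - {"dx":0,"dy":-0.29,"dz":0.95,"wx":0,"wy":0,"wz":0}
    - {"dx":0,"dy":-0.29,"dz":0.95,"wx":0,"wy":0,"wz":0}
    - {"dx":0,"dy":-0.29,"dz":0.95,"wx":0,"wy":0,"wz":0}
    - {"dx":0,"dy":-0.29,"dz":0.95,"wx":0,"wy":0,"wz":0}
    - {"dx":0,"dy":-0.29,"dz":0.95,"wx":0,"wy":0,"wz":0}
    - {"dx":0,"dy":-0.29,"dz":0.95,"wx":0,"wy":0,"wz":0}
    - {"dx":0,"dy":-0.29,"dz":0.95,"wx":0,"wy":0,"wz":0}
    - {"dx":0,"dy":-0.29,"dz":0.95,"wx":0,"wy":0,"wz":0}
    - {"dx":0,"dy":-0.29,"dz":0.95,"wx":0,"wy":0,"wz":0}
    - {"dx":0,"dy":-0.29,"dz":0.95,"wx":0,"wy":0,"wz":0}
    - {"dx":0,"dy":-0.29,"dz":0.95,"wx":0,"wy":0,"wz":0}
    - {"dx":0,"dy":-0.29,"dz":0.95,"wx":0,"wy":0,"wz":0}
    - {"dx":0,"dy":-0.29,"dz":0.95,"wx":0,"wy":0,"wz":0}
    - {"dx":0,"dy":-0.29,"dz":0.95,"wx":0,"wy":0,"wz":0}
    - {"dx":0,"dy":-0.29,"dz":0.95,"wx":0,"wy":0,"wz":0}

```text
time_s: 14.93
tcp_pos: [0.4307, 0.1109, 0.1606]
eef_rot: [141.4, 89.7, -111.4]
contact_force: [0.0, 0.3, -0.0]
gripper_width: 0.0875
```

```bash
python3 go.py .441 .2875 .16 197.5
```

```text
t 14.93 pos [0.43 0.11 0.16] yhead -162.8 w 0.0875 j [ 40.1    2.58 -33.44   0.15 -54.22 -23.04]
world d [ 10.31 176.58  -0.58] rows in current frame [-0.01 -3.1   8.28] rows in final frame [ 0.03 -3.15  8.27] turn [-0.08 -0.04 -0.04]
```

Call:
arm_command:
  plan:
    - {"dx":0,"dy":-0.36,"dz":0.9,"wx":-0.08,"wy":0,"wz":0}
    - {"dx":0,"dy":-0.36,"dz":0.9,"wx":0,"wy":0,"wz":0}
    - {"dx":0,"dy":-0.36,"dz":0.9,"wx":0,"wy":0,"wz":0}
    - {"dx":0,"dy":-0.36,"dz":0.9,"wx":0,"wy":0,"wz":0}
    - {"dx":0,"dy":-0.36,"dz":0.9,"wx":0,"wy":0,"wz":0}
    - {"dx":0,"dy":-0.36,"dz":0.9,"wx":0,"wy":0,"wz":0}
    - {"dx":0,"dy":-0.36,"dz":0.9,"wx":0,"wy":0,"wz":0}
    - {"dx":0,"dy":-0.36,"dz":0.9,"wx":0,"wy":0,"wz":0}
    - {"dx":0,"dy":-0.2,"dz":0.6,"wx":0,"wy":0,"wz":0}
    - {"dx":0,"dy":0,"dz":0,"wx":0,"wy":0,"wz":0}
    - {"dx":0,"dy":0,"dz":0,"wx":0,"wy":0,"wz":0}

```text
time_s: 15.85
tcp_pos: [0.4343, 0.2903, 0.1566]
eef_rot: [123.3, 89.3, -128.9]
contact_force: [0.7, -0.5, -0.3]
gripper_width: 0.0875
```

```bash
python3 go.py .441 .2875 .034 197.5;python3 - <<'E'
from h import *
np.set_printoptions(precision=4,suppress=True)
for n in('wrist','scene','side'):
    mod=cam(n); im,d=r.capture(n); cv2.imwrite(f'pics/{n}7.png',im[:,:,::-1])
    for b in r.spot_point(n,'big_jar_mid')[:1]: print(n,b['score'],b['centre'],onplane(n,b['centre'],.039,mod))
    for b in r.cut_out(n,'big_jar_mid')[:1]:
        P=cloud(n,b['mask'],d,mod); T=P[P[:,2]>.074]; print(len(T),(T.min(0)+T.max(0))/2,T.max(0)-T.min(0))
E
```

```text
t 15.85 pos [0.43 0.29 0.16] yhead -162.2 w 0.0875 j [ 55.26  10.63 -24.43  -0.06 -55.62 -37.42]
world d [   6.69   -2.76 -122.61] rows in current frame [ 6.13 -0.34 -0.19] rows in final frame [ 6.13 -0.28 -0.23] turn [ 0.07 -0.08 -0.12]
4421 [0.4417 0.2871 0.0772] [0.0552 0.0555 0.0063]
scene 0.76 [360.3, 172.0] [[0.4478 0.2867 0.039 ]]
side 0.97 [272.1, 352.1] [[0.4395 0.2901 0.039 ]]
925 [0.4399 0.288  0.0777] [0.0545 0.0566 0.0073]
```

View pics/wrist7.png

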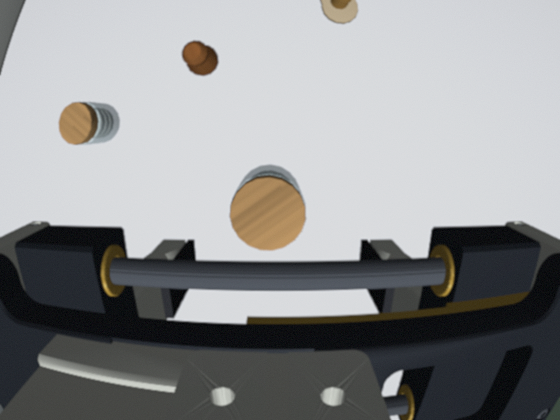

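View pics/side7.png

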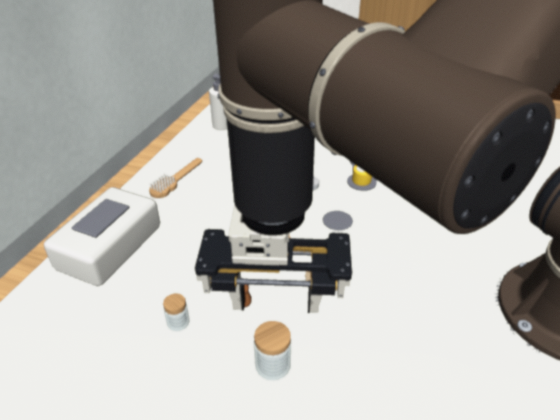

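Call:
arm_command:
  plan:
    - {"dx":0.3,"dy":-0.35,"dz":-0.2,"wx":0.07,"wy":-0.08,"wz":-0.12}
    - {"dx":0.8,"dy":0,"dz":0,"wx":0,"wy":0,"wz":0}
    - {"dx":0.8,"dy":0,"dz":0,"wx":0,"wy":0,"wz":0}
    - {"dx":0,"dy":0,"dz":0,"wx":0,"wy":0,"wz":0}
    - {"dx":0,"dy":0,"dz":0,"wx":0,"wy":0,"wz":0}

```text
time_s: 16.72
tcp_pos: [0.4442, 0.2874, 0.1199]
eef_rot: [-59.0, 89.7, 48.3]
contact_force: [0.0, 0.2, 1.7]
gripper_width: 0.0879
```

```bash
python3 go.py .4415 .2873 .034 197.5
```

```text
t 16.72 pos [0.44 0.29 0.12] yhead -162.7 w 0.0879 j [ 54.18  13.06 -26.94   0.04 -49.7  -36.89]
world d [ -2.73  -0.14 -85.88] rows in current frame [4.29 0.15 0.02] rows in final frame [4.29 0.13 0.03] turn [-0.04  0.03  0.06]
```

Call:
arm_command:
  plan:
    - {"dx":0.5,"dy":0.13,"dz":0,"wx":0,"wy":0,"wz":0}
    - {"dx":0.8,"dy":0,"dz":0,"wx":0,"wy":0,"wz":0}
    - {"dx":0.8,"dy":0,"dz":0,"wx":0,"wy":0,"wz":0}
    - {"dx":0.8,"dy":0,"dz":0,"wx":0,"wy":0,"wz":0}
    - {"dx":0.8,"dy":0,"dz":0,"wx":0,"wy":0,"wz":0}
    - {"dx":0.3,"dy":0,"dz":0,"wx":0,"wy":0,"wz":0}
    - {"dx":0,"dy":0,"dz":0,"wx":0,"wy":0,"wz":0}
    - {"dx":0,"dy":0,"dz":0,"wx":0,"wy":0,"wz":0}

```text
time_s: 17.38
tcp_pos: [0.4434, 0.2892, 0.0403]
eef_rot: [-59.1, 89.2, 48.2]
contact_force: [0.0, 0.4, 0.3]
gripper_width: 0.088
```

```bash
python3 go.py .4415 .2873 .034 197.5
```

```text
t 17.38 pos [0.44 0.29 0.04] yhead -162.7 w 0.0880 j [ 54.42  19.06 -31.97   0.13 -38.23 -37.17]
world d [-1.9  -1.88 -6.29] rows in current frame [ 0.31  0.12 -0.06] rows in final frame [ 0.31  0.12 -0.06] turn [-0.03  0.08  0.14]
```

Call:
arm_command:
  plan:
    - {"dx":0.25,"dy":0.12,"dz":-0.06,"wx":0,"wy":0.08,"wz":0.14}
    - {"dx":0,"dy":0,"dz":0,"wx":0,"wy":0,"wz":0}
    - {"dx":0,"dy":0,"dz":0,"wx":0,"wy":0,"wz":0}
    - {"dx":0,"dy":0,"dz":0,"wx":0,"wy":0,"wz":0}
    - {"dx":0,"dy":0,"dz":0,"wx":0,"wy":0,"wz":0}
    - {"dx":0,"dy":0,"dz":0,"wx":0,"wy":0,"wz":0}
    - {"dx":0,"dy":0,"dz":0,"wx":0,"wy":0,"wz":0}
    - {"dx":0,"dy":0,"dz":0,"wx":0,"wy":0,"wz":0}
    - {"dx":0,"dy":0,"dz":0,"wx":0,"wy":0,"wz":0}
    - {"dx":0,"dy":0,"dz":0,"wx":0,"wy":0,"wz":0}
  fingers: 1
  force: 25

```text
time_s: 18.22
tcp_pos: [0.4423, 0.2886, 0.0382]
eef_rot: [-48.5, 89.8, 58.9]
contact_force: [0.1, 0.3, -2.7]
gripper_width: 0.0579
```

```bash
python3 go.py .6045 -.277 .14 197.5
```

```text
t 18.22 pos [0.44 0.29 0.04] yhead -162.6 w 0.0579 j [ 54.41  19.4  -31.74  -0.03 -38.63 -37.03]
world d [ 162.21 -565.64  101.8 ] rows in current frame [ -5.17   0.68 -29.4 ] rows in final frame [ -5.09   0.77 -29.41] turn [-0.03  0.03  0.04]
```

Call:
arm_command:
  plan:
    - {"dx":-0.3,"dy":0,"dz":0,"wx":0,"wy":0,"wz":0}
    - {"dx":-0.7,"dy":0,"dz":0,"wx":0,"wy":0,"wz":0}
    - {"dx":-0.9,"dy":0,"dz":0,"wx":0,"wy":0,"wz":0}
    - {"dx":-0.9,"dy":0,"dz":0,"wx":0,"wy":0,"wz":0}
    - {"dx":-0.9,"dy":0,"dz":0,"wx":0,"wy":0,"wz":0}
    - {"dx":-0.7,"dy":0,"dz":-0.3,"wx":0,"wy":0,"wz":0}
    - {"dx":-0.3,"dy":0,"dz":-0.6,"wx":0,"wy":0,"wz":0}
    - {"dx":0,"dy":0.03,"dz":-0.9,"wx":0,"wy":0,"wz":0}
    - {"dx":0,"dy":0.03,"dz":-0.95,"wx":0,"wy":0,"wz":0}
    - {"dx":0,"dy":0.03,"dz":-0.95,"wx":0,"wy":0,"wz":0}
    - {"dx":0,"dy":0.03,"dz":-0.95,"wx":0,"wy":0,"wz":0}
    - {"dx":0,"dy":0.03,"dz":-0.95,"wx":0,"wy":0,"wz":0}
    - {"dx":0,"dy":0.03,"dz":-0.95,"wx":0,"wy":0,"wz":0}
    - {"dx":0,"dy":0.03,"dz":-0.95,"wx":0,"wy":0,"wz":0}
    - {"dx":0,"dy":0.03,"dz":-0.95,"wx":0,"wy":0,"wz":0}
    - {"dx":0,"dy":0.03,"dz":-0.95,"wx":0,"wy":0,"wz":0}
    - {"dx":0,"dy":0.03,"dz":-0.95,"wx":0,"wy":0,"wz":0}
    - {"dx":0,"dy":0.03,"dz":-0.95,"wx":0,"wy":0,"wz":0}

```text
time_s: 19.72
tcp_pos: [0.5021, 0.0555, 0.1373]
eef_rot: [25.3, 89.9, 132.9]
contact_force: [0.7, 0.1, -2.1]
gripper_width: 0.0576
```

```bash
python3 go.py .6045 -.277 .14 197.5
```

```text
t 19.72 pos [0.5  0.06 0.14] yhead -162.5 w 0.0576 j [ 28.53   9.93 -28.26  -0.15 -51.84 -10.9 ]
world d [ 102.4  -332.51    2.7 ] rows in current frame [ -0.17   0.13 -17.4 ] rows in final frame [ -0.13   0.12 -17.4 ] turn [ 0.01  0.02 -0.01]
```

Call:
arm_command:
  plan:
    - {"dx":0,"dy":0,"dz":-0.95,"wx":0,"wy":0,"wz":0}
    - {"dx":0,"dy":0,"dz":-0.95,"wx":0,"wy":0,"wz":0}
    - {"dx":0,"dy":0,"dz":-0.95,"wx":0,"wy":0,"wz":0}
    - {"dx":0,"dy":0,"dz":-0.95,"wx":0,"wy":0,"wz":0}
    - {"dx":0,"dy":0,"dz":-0.95,"wx":0,"wy":0,"wz":0}
    - {"dx":0,"dy":0,"dz":-0.95,"wx":0,"wy":0,"wz":0}
    - {"dx":0,"dy":0,"dz":-0.95,"wx":0,"wy":0,"wz":0}
    - {"dx":0,"dy":0,"dz":-0.95,"wx":0,"wy":0,"wz":0}
    - {"dx":0,"dy":0,"dz":-0.95,"wx":0,"wy":0,"wz":0}
    - {"dx":0,"dy":0,"dz":-0.95,"wx":0,"wy":0,"wz":0}
    - {"dx":0,"dy":0,"dz":-0.95,"wx":0,"wy":0,"wz":0}
    - {"dx":0,"dy":0,"dz":-0.95,"wx":0,"wy":0,"wz":0}
    - {"dx":0,"dy":0,"dz":-0.95,"wx":0,"wy":0,"wz":0}
    - {"dx":0,"dy":0,"dz":-0.95,"wx":0,"wy":0,"wz":0}
    - {"dx":0,"dy":0,"dz":-0.95,"wx":0,"wy":0,"wz":0}
    - {"dx":0,"dy":0,"dz":-0.95,"wx":0,"wy":0,"wz":0}
    - {"dx":0,"dy":0,"dz":-0.7,"wx":0,"wy":0,"wz":0}
    - {"dx":0,"dy":0,"dz":-0.3,"wx":0,"wy":0,"wz":0}
    - {"dx":0,"dy":0,"dz":0,"wx":0,"wy":0,"wz":0}

```text
time_s: 21.3
tcp_pos: [0.5891, -0.2848, 0.1293]
eef_rot: [61.4, 89.0, 168.4]
contact_force: [0.3, -0.1, -1.5]
gripper_width: 0.0576
```

```bash
python3 go.py .6045 -.277 .042 197.5;python3 - <<'E'
from h import *
np.set_printoptions(precision=4,suppress=True)
n='wrist'
mod=cam(n); im,d=r.capture(n); cv2.imwrite(f'pics/{n}8.png',im[:,:,::-1])
print(proj(n,[[.6045,-.277,.003]],mod))
for b in r.spot_point(n,'big_pad')[:1]: print(n,b['score'],b['centre'],onplane(n,b['centre'],.0,mod))
E
```

```text
t 21.30 pos [ 0.59 -0.28  0.13] yhead -163.0 w 0.0576 j [ -8.79  23.85  -9.16  -0.06 -57.97  25.78]
world d [ 15.44   7.83 -87.31] rows in current frame [ 4.35 -0.92  0.11] rows in final frame [ 4.37 -0.85  0.14] turn [-0.12  0.1  -0.19]
[[254.9252 207.573 ]]
wrist 0.61 [254.3, 207.7] [[ 0.6049 -0.2759  0.    ]]
```

View pics/wrist8.png

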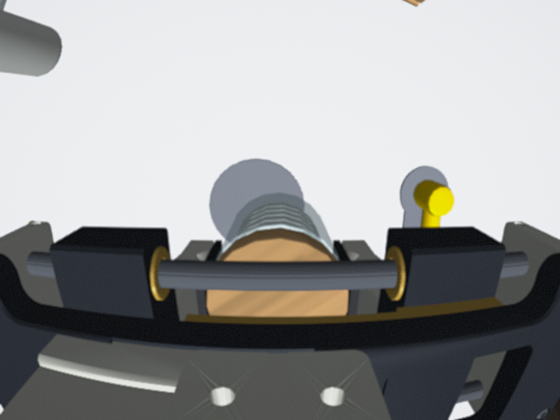

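Call:
arm_command:
  plan:
    - {"dx":0.3,"dy":-0.5,"dz":0.1,"wx":-0.12,"wy":0.1,"wz":-0.19}
    - {"dx":0.5,"dy":-0.4,"dz":0.1,"wx":0,"wy":0,"wz":0}
    - {"dx":0.7,"dy":0,"dz":0,"wx":0,"wy":0,"wz":0}
    - {"dx":0.7,"dy":0,"dz":0,"wx":0,"wy":0,"wz":0}
    - {"dx":0.7,"dy":0,"dz":0,"wx":0,"wy":0,"wz":0}
    - {"dx":0.2,"dy":0,"dz":0,"wx":0,"wy":0,"wz":0}
    - {"dx":0,"dy":0,"dz":0,"wx":0,"wy":0,"wz":0}
    - {"dx":0,"dy":0,"dz":0,"wx":0,"wy":0,"wz":0}

```text
time_s: 22.07
tcp_pos: [0.606, -0.2659, 0.0651]
eef_rot: [-15.0, 89.9, 92.9]
contact_force: [0.5, -0.3, -1.4]
gripper_width: 0.0578
```

```bash
python3 go.py .6055 -.2755 .042 197.5
```

```text
t 22.07 pos [ 0.61 -0.27  0.07] yhead -162.1 w 0.0578 j [ -6.89  27.69 -12.47  -0.12 -49.85  24.9 ]
world d [ -0.46  -9.62 -23.13] rows in current frame [ 1.16  0.17 -0.45] rows in final frame [ 1.16  0.17 -0.45] turn [0.09 0.02 0.01]
```

Call:
arm_command:
  plan:
    - {"dx":0.3,"dy":0.17,"dz":-0.45,"wx":0.09,"wy":0,"wz":0}
    - {"dx":0.4,"dy":0,"dz":0,"wx":0,"wy":0,"wz":0}
    - {"dx":0.3,"dy":0,"dz":0,"wx":0,"wy":0,"wz":0}
    - {"dx":0,"dy":0,"dz":0,"wx":0,"wy":0,"wz":0}
    - {"dx":0,"dy":0,"dz":0,"wx":0,"wy":0,"wz":0}

```text
time_s: 22.48
tcp_pos: [0.6071, -0.276, 0.046]
eef_rot: [-95.2, 89.8, 12.3]
contact_force: [-0.2, -0.4, -1.5]
gripper_width: 0.0575
```

```bash
python3 go.py .6055 -.2755 .042 197.5
```

```text
t 22.48 pos [ 0.61 -0.28  0.05] yhead -162.5 w 0.0575 j [ -7.77  29.22 -12.84  -0.09 -47.75  25.36]
world d [-1.61  0.46 -3.98] rows in current frame [0.2  0.07 0.05] rows in final frame [0.2  0.07 0.05] turn [ 0.01 -0.    0.04]
```

Call:
arm_command:
  plan:
    - {"dx":0.12,"dy":0.07,"dz":0.05,"wx":0,"wy":0,"wz":0}
    - {"dx":0.1,"dy":0,"dz":0,"wx":0,"wy":0,"wz":0}
    - {"dx":0,"dy":0,"dz":0,"wx":0,"wy":0,"wz":0}
    - {"dx":0,"dy":0,"dz":0,"wx":0,"wy":0,"wz":0}

```text
time_s: 22.82
tcp_pos: [0.6054, -0.2756, 0.0417]
eef_rot: [-99.6, 89.8, 8.0]
contact_force: [0.3, -0.1, -1.5]
gripper_width: 0.0574
```

```bash
python3 go.py .6055 -.2755 .041 197.5; python3 -c "
from plant import r
print(r.get_state()['contact_force'])"
```

```text
t 22.82 pos [ 0.61 -0.28  0.04] yhead -162.5 w 0.0574 j [ -7.75  29.36 -13.3   -0.08 -47.12  25.32]
world d [ 0.05  0.06 -0.75] rows in current frame [ 0.04 -0.    0.  ] rows in final frame [ 0.04 -0.    0.  ] turn [ 0.   -0.01  0.05]
[ 0.29476208 -0.05761537 -1.5354839 ]
```

Call:
arm_command:
  plan:
    - {"dx":0.07,"dy":0,"dz":0,"wx":0,"wy":0,"wz":0}
    - {"dx":0,"dy":0,"dz":0,"wx":0,"wy":0,"wz":0}

```text
time_s: 22.98
tcp_pos: [0.6059, -0.2758, 0.0414]
eef_rot: [-108.5, 89.7, -0.9]
contact_force: [0.7, -0.5, -1.5]
gripper_width: 0.0577
```

Call:
arm_command:
  plan:
    - {"dx":0,"dy":0,"dz":0,"wx":0,"wy":0,"wz":0}
    - {"dx":0,"dy":0,"dz":0,"wx":0,"wy":0,"wz":0}
    - {"dx":0,"dy":0,"dz":0,"wx":0,"wy":0,"wz":0}
    - {"dx":0,"dy":0,"dz":0,"wx":0,"wy":0,"wz":0}
    - {"dx":0,"dy":0,"dz":0,"wx":0,"wy":0,"wz":0}
    - {"dx":-0.3,"dy":0,"dz":0,"wx":0,"wy":0,"wz":0}
    - {"dx":-0.9,"dy":0,"dz":0,"wx":0,"wy":0,"wz":0}
    - {"dx":-1,"dy":0,"dz":0,"wx":0,"wy":0,"wz":0}
    - {"dx":-1,"dy":0,"dz":0,"wx":0,"wy":0,"wz":0}
    - {"dx":-1,"dy":0,"dz":0,"wx":0,"wy":0,"wz":0}
    - {"dx":-1,"dy":0,"dz":0,"wx":0,"wy":0,"wz":0}
    - {"dx":-1,"dy":0,"dz":0,"wx":0,"wy":0,"wz":0}
  fingers: -1

```text
time_s: 23.98
tcp_pos: [0.603, -0.2753, 0.168]
eef_rot: [44.6, 89.9, 152.2]
contact_force: [0.7, -0.5, 0.2]
gripper_width: 0.0877
```

```bash
python3 go.py .6225 .268 .155 197.5;python3 - <<'E'
from h import *
np.set_printoptions(precision=4,suppress=True)
for n in('wrist','scene'):
    mod=cam(n); im,d=r.capture(n); cv2.imwrite(f'pics/{n}9.png',im[:,:,::-1])
    for b in r.cut_out(n,'big_jar_mid')[:1]:
        P=cloud(n,b['mask'],d,mod); T=P[P[:,2]>.077]; print(len(T),(T.min(0)+T.max(0))/2,T.max(0)-T.min(0))
E
```

```text
t 23.98 pos [ 0.6  -0.28  0.17] yhead -162.5 w 0.0877 j [ -7.75  22.25  -6.14  -0.06 -61.75  25.31]
world d [ 19.46 543.27 -12.99] rows in current frame [ 0.68 -9.11 25.61] rows in final frame [ 0.65 -9.1  25.61] turn [ 0.01  0.02 -0.02]
4134 [ 0.606  -0.2772  0.0803] [0.0554 0.0553 0.0066]
771 [ 0.6089 -0.2778  0.0805] [0.0543 0.0539 0.0069]
```

View pics/wrist9.png

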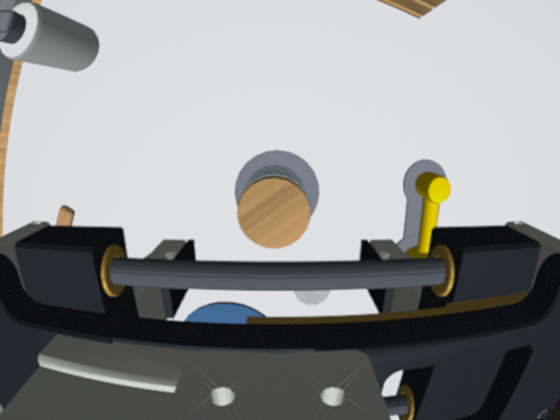

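Call:
arm_command:
  plan:
    - {"dx":0,"dy":-0.2,"dz":0.5,"wx":0,"wy":0,"wz":0}
    - {"dx":0,"dy":-0.33,"dz":0.94,"wx":0,"wy":0,"wz":0}
    - {"dx":0,"dy":-0.33,"dz":0.94,"wx":0,"wy":0,"wz":0}
    - {"dx":0,"dy":-0.33,"dz":0.94,"wx":0,"wy":0,"wz":0}
    - {"dx":0,"dy":-0.33,"dz":0.94,"wx":0,"wy":0,"wz":0}
    - {"dx":0,"dy":-0.33,"dz":0.94,"wx":0,"wy":0,"wz":0}
    - {"dx":0,"dy":-0.33,"dz":0.94,"wx":0,"wy":0,"wz":0}
    - {"dx":0,"dy":-0.33,"dz":0.94,"wx":0,"wy":0,"wz":0}
    - {"dx":0,"dy":-0.33,"dz":0.94,"wx":0,"wy":0,"wz":0}
    - {"dx":0,"dy":-0.33,"dz":0.94,"wx":0,"wy":0,"wz":0}
    - {"dx":0,"dy":-0.33,"dz":0.94,"wx":0,"wy":0,"wz":0}
    - {"dx":0,"dy":-0.33,"dz":0.94,"wx":0,"wy":0,"wz":0}
    - {"dx":0,"dy":-0.33,"dz":0.94,"wx":0,"wy":0,"wz":0}
    - {"dx":0,"dy":-0.33,"dz":0.94,"wx":0,"wy":0,"wz":0}
    - {"dx":0,"dy":-0.33,"dz":0.94,"wx":0,"wy":0,"wz":0}
    - {"dx":0,"dy":-0.33,"dz":0.94,"wx":0,"wy":0,"wz":0}
    - {"dx":0,"dy":-0.33,"dz":0.94,"wx":0,"wy":0,"wz":0}
    - {"dx":0,"dy":-0.33,"dz":0.94,"wx":0,"wy":0,"wz":0}
    - {"dx":0,"dy":-0.33,"dz":0.94,"wx":0,"wy":0,"wz":0}
    - {"dx":0,"dy":-0.33,"dz":0.94,"wx":0,"wy":0,"wz":0}

```text
time_s: 25.85
tcp_pos: [0.6019, 0.1368, 0.1472]
eef_rot: [77.1, 87.9, -175.7]
contact_force: [0.6, 0.6, 0.0]
gripper_width: 0.0877
```

```bash
python3 go.py .6225 .268 .155 197.5
```

```text
t 25.85 pos [0.6  0.14 0.15] yhead -162.8 w 0.0877 j [ 30.33  20.37 -11.65  -1.06 -59.87 -12.59]
world d [ 20.64 131.17   7.83] rows in current frame [-0.45 -2.91  5.96] rows in final frame [-0.39 -2.96  5.94] turn [-0.07  0.1  -0.45]
```

Call:
arm_command:
  plan:
    - {"dx":-0.1,"dy":-0.45,"dz":0.9,"wx":-0.07,"wy":0.05,"wz":-0.2}
    - {"dx":-0.1,"dy":-0.45,"dz":0.9,"wx":0,"wy":0.05,"wz":-0.2}
    - {"dx":-0.1,"dy":-0.45,"dz":0.9,"wx":0,"wy":0,"wz":0}
    - {"dx":-0.1,"dy":-0.45,"dz":0.9,"wx":0,"wy":0,"wz":0}
    - {"dx":0,"dy":-0.45,"dz":0.9,"wx":0,"wy":0,"wz":0}
    - {"dx":0,"dy":-0.45,"dz":0.9,"wx":0,"wy":0,"wz":0}
    - {"dx":0,"dy":-0.3,"dz":0.5,"wx":0,"wy":0,"wz":0}
    - {"dx":0,"dy":0,"dz":0,"wx":0,"wy":0,"wz":0}
    - {"dx":0,"dy":0,"dz":0,"wx":0,"wy":0,"wz":0}

```text
time_s: 26.6
tcp_pos: [0.6172, 0.2805, 0.1451]
eef_rot: [100.4, 89.0, -151.8]
contact_force: [-0.0, -1.0, 0.5]
gripper_width: 0.0874
```

```bash
python3 go.py .6225 .268 .022 197.5;python3 - <<'E'
from h import *
np.set_printoptions(precision=4,suppress=True)
n='wrist'; mod=cam(n); im,d=r.capture(n); cv2.imwrite(f'pics/{n}10.png',im[:,:,::-1])
for b in r.spot_point(n,'small_jar_mid')[:1]: print(n,b['score'],b['centre'],onplane(n,b['centre'],.028,mod))
for b in r.cut_out(n,'small_jar_mid')[:1]:
        P=cloud(n,b['mask'],d,mod); T=P[P[:,2]>.052]; print(b['bbox'],len(T),(T.min(0)+T.max(0))/2,T.max(0)-T.min(0))
E
```

```text
t 26.60 pos [0.62 0.28 0.15] yhead -162.2 w 0.0874 j [ 40.75  25.1   -4.76  -0.24 -61.1  -22.83]
world d [   5.32  -12.5  -123.08] rows in current frame [ 6.15 -0.17 -0.66] rows in final frame [ 6.15 -0.07 -0.68] turn [ 0.07 -0.04 -0.21]
wrist 0.76 [273.2, 190.9] [[0.6227 0.2666 0.028 ]]
[249.1, 162.5, 44.4, 57.5] 1938 [0.6248 0.2663 0.055 ] [0.0373 0.0377 0.0059]
```

View pics/wrist10.png

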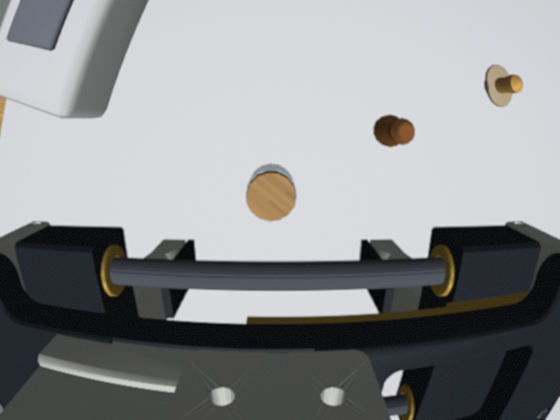

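Call:
arm_command:
  plan:
    - {"dx":0.3,"dy":-0.15,"dz":-0.74,"wx":0.07,"wy":-0.04,"wz":-0.2}
    - {"dx":0.8,"dy":0,"dz":0,"wx":0,"wy":0,"wz":0}
    - {"dx":0.8,"dy":0,"dz":0,"wx":0,"wy":0,"wz":0}
    - {"dx":0.4,"dy":0,"dz":0,"wx":0,"wy":0,"wz":0}
    - {"dx":0,"dy":0,"dz":0,"wx":0,"wy":0,"wz":0}
    - {"dx":0,"dy":0,"dz":0,"wx":0,"wy":0,"wz":0}

```text
time_s: 27.25
tcp_pos: [0.626, 0.2608, 0.1008]
eef_rot: [-74.2, 89.8, 33.0]
contact_force: [0.5, 0.5, 1.4]
gripper_width: 0.0877
```

```bash
python3 go.py .624 .2665 .024 197.5
```

```text
t 27.25 pos [0.63 0.26 0.1 ] yhead -162.9 w 0.0877 j [ 39.06  26.77  -8.58   0.03 -54.46 -21.97]
world d [ -1.99   5.67 -76.75] rows in current frame [3.84 0.02 0.3 ] rows in final frame [3.84 0.01 0.3 ] turn [-0.09  0.01  0.04]
```

Call:
arm_command:
  plan:
    - {"dx":0.3,"dy":0,"dz":0.3,"wx":-0.09,"wy":0,"wz":0}
    - {"dx":0.8,"dy":0,"dz":0,"wx":0,"wy":0,"wz":0}
    - {"dx":0.8,"dy":0,"dz":0,"wx":0,"wy":0,"wz":0}
    - {"dx":0.8,"dy":0,"dz":0,"wx":0,"wy":0,"wz":0}
    - {"dx":0.8,"dy":0,"dz":0,"wx":0,"wy":0,"wz":0}
    - {"dx":0.3,"dy":0,"dz":0,"wx":0,"wy":0,"wz":0}
    - {"dx":0,"dy":0,"dz":0,"wx":0,"wy":0,"wz":0}

```text
time_s: 27.83
tcp_pos: [0.6276, 0.2711, 0.0276]
eef_rot: [-74.4, 89.2, 33.3]
contact_force: [0.1, 0.5, 1.2]
gripper_width: 0.0876
```

```bash
python3 go.py .624 .2665 .024 197.5
```

```text
t 27.83 pos [0.63 0.27 0.03] yhead -162.3 w 0.0876 j [ 39.7   31.38 -11.93   0.13 -45.87 -22.08]
world d [-3.64 -4.57 -3.63] rows in current frame [ 0.18  0.25 -0.16] rows in final frame [ 0.18  0.24 -0.16] turn [0.05 0.05 0.17]
```

Call:
arm_command:
  plan:
    - {"dx":0.12,"dy":0.24,"dz":-0.16,"wx":0.05,"wy":0.05,"wz":0.17}
    - {"dx":0,"dy":0,"dz":0,"wx":0,"wy":0,"wz":0}
    - {"dx":0,"dy":0,"dz":0,"wx":0,"wy":0,"wz":0}
    - {"dx":0,"dy":0,"dz":0,"wx":0,"wy":0,"wz":0}
    - {"dx":0,"dy":0,"dz":0,"wx":0,"wy":0,"wz":0}
    - {"dx":0,"dy":0,"dz":0,"wx":0,"wy":0,"wz":0}
    - {"dx":0,"dy":0,"dz":0,"wx":0,"wy":0,"wz":0}
    - {"dx":0,"dy":0,"dz":0,"wx":0,"wy":0,"wz":0}
    - {"dx":0,"dy":0,"dz":0,"wx":0,"wy":0,"wz":0}
    - {"dx":0,"dy":0,"dz":0,"wx":0,"wy":0,"wz":0}
    - {"dx":0,"dy":0,"dz":0,"wx":0,"wy":0,"wz":0}
    - {"dx":0,"dy":0,"dz":0,"wx":0,"wy":0,"wz":0}
  fingers: 1
  force: 20

```text
time_s: 28.83
tcp_pos: [0.6258, 0.2681, 0.0302]
eef_rot: [-75.3, 89.7, 32.3]
contact_force: [-0.2, 0.0, -0.2]
gripper_width: 0.0396
```

```bash
python3 go.py .446 -.094 .12 197.5
```

```text
t 28.83 pos [0.63 0.27 0.03] yhead -162.5 w 0.0396 j [ 39.58  31.24 -11.74   0.05 -46.72 -22.09]
world d [-179.81 -362.15   89.82] rows in current frame [ -4.58  14.   -14.55] rows in final frame [ -4.49  14.02 -14.57] turn [0.01 0.02 0.06]
```

Call:
arm_command:
  plan:
    - {"dx":-0.3,"dy":0,"dz":0,"wx":0,"wy":0,"wz":0}
    - {"dx":-0.7,"dy":0,"dz":0,"wx":0,"wy":0,"wz":0}
    - {"dx":-0.9,"dy":0,"dz":0,"wx":0,"wy":0,"wz":0}
    - {"dx":-0.9,"dy":0,"dz":0,"wx":0,"wy":0,"wz":0}
    - {"dx":-0.9,"dy":0,"dz":0,"wx":0,"wy":0,"wz":0}
    - {"dx":-0.7,"dy":0.3,"dz":-0.3,"wx":0,"wy":0,"wz":0}
    - {"dx":-0.3,"dy":0.6,"dz":-0.6,"wx":0,"wy":0,"wz":0}
    - {"dx":0,"dy":0.7,"dz":-0.73,"wx":0,"wy":0,"wz":0}
    - {"dx":0,"dy":0.7,"dz":-0.73,"wx":0,"wy":0,"wz":0}
    - {"dx":0,"dy":0.7,"dz":-0.73,"wx":0,"wy":0,"wz":0}
    - {"dx":0,"dy":0.7,"dz":-0.73,"wx":0,"wy":0,"wz":0}
    - {"dx":0,"dy":0.7,"dz":-0.73,"wx":0,"wy":0,"wz":0}
    - {"dx":0,"dy":0.7,"dz":-0.73,"wx":0,"wy":0,"wz":0}
    - {"dx":0,"dy":0.7,"dz":-0.73,"wx":0,"wy":0,"wz":0}
    - {"dx":0,"dy":0.7,"dz":-0.73,"wx":0,"wy":0,"wz":0}
    - {"dx":0,"dy":0.7,"dz":-0.73,"wx":0,"wy":0,"wz":0}

```text
time_s: 30.17
tcp_pos: [0.5255, 0.072, 0.1319]
eef_rot: [-76.6, 89.7, 31.1]
contact_force: [-0.3, 0.8, 0.2]
gripper_width: 0.0393
```

```bash
python3 go.py .446 -.094 .11 197.5
```

```text
t 30.17 pos [0.53 0.07 0.13] yhead -162.3 w 0.0393 j [ 29.    12.39 -25.92  -0.01 -51.43 -11.32]
world d [ -79.46 -166.03  -21.95] rows in current frame [ 1.06  6.31 -6.7 ] rows in final frame [ 1.1   6.29 -6.72] turn [0.04 0.01 0.06]
```

Call:
arm_command:
  plan:
    - {"dx":0,"dy":0.7,"dz":-0.73,"wx":0,"wy":0,"wz":0}
    - {"dx":0,"dy":0.7,"dz":-0.73,"wx":0,"wy":0,"wz":0}
    - {"dx":0,"dy":0.7,"dz":-0.73,"wx":0,"wy":0,"wz":0}
    - {"dx":0,"dy":0.7,"dz":-0.73,"wx":0,"wy":0,"wz":0}
    - {"dx":0,"dy":0.7,"dz":-0.73,"wx":0,"wy":0,"wz":0}
    - {"dx":0,"dy":0.7,"dz":-0.73,"wx":0,"wy":0,"wz":0}
    - {"dx":0,"dy":0.7,"dz":-0.73,"wx":0,"wy":0,"wz":0}
    - {"dx":0.1,"dy":0.5,"dz":-0.6,"wx":0,"wy":0,"wz":0}
    - {"dx":0.1,"dy":0.3,"dz":-0.3,"wx":0,"wy":0,"wz":0}
    - {"dx":0,"dy":0,"dz":0,"wx":0,"wy":0,"wz":0}
    - {"dx":0,"dy":0,"dz":0,"wx":0,"wy":0,"wz":0}

```text
time_s: 31.08
tcp_pos: [0.4405, -0.0904, 0.131]
eef_rot: [-74.8, 89.5, 32.6]
contact_force: [-0.5, 0.3, 0.2]
gripper_width: 0.0396
```

```bash
python3 go.py .446 -.094 .033 197.5;python3 - <<'E'
from h import *
np.set_printoptions(precision=4,suppress=True)
n='wrist'; mod=cam(n); im,d=r.capture(n); cv2.imwrite(f'pics/{n}11.png',im[:,:,::-1])
print(proj(n,[[.446,-.094,.003]],mod))
for b in r.spot_point(n,'small_pad')[:1]: print(n,b['score'],b['centre'],onplane(n,b['centre'],.003,mod))
for q in('big_jar_mid','tin','dish'):
  for b in r.spot_point(n,q)[:1]: print(q,b['score'],b['centre'],onplane(n,b['centre'],.042 if 'jar' in q else 0,mod))
E
```

```text
t 31.08 pos [ 0.44 -0.09  0.13] yhead -162.6 w 0.0396 j [ 13.5    4.86 -35.41  -0.21 -49.26   4.02]
world d [  5.52  -3.59 -97.98] rows in current frame [ 4.9  -0.17 -0.26] rows in final frame [ 4.9  -0.21 -0.25] turn [-0.03  0.03  0.1 ]
[[273.0848 198.8417]]
wrist 0.57 [276.2, 199.1] [[ 0.4434 -0.0946  0.003 ]]
tin 0.69 [206.0, 58.9] [[ 0.5377 -0.1943  0.    ]]
dish 0.6 [112.7, 154.4] [[ 0.6024 -0.0898  0.    ]]
```

View pics/wrist11.png

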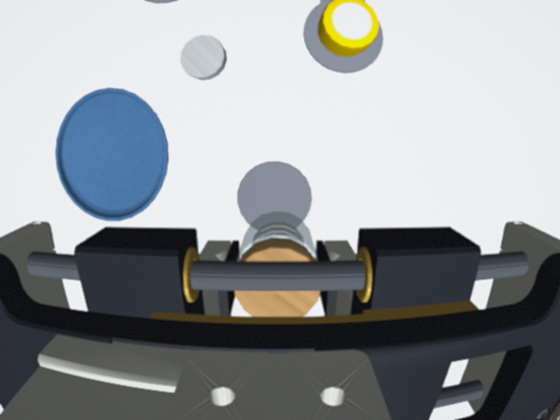

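Call:
arm_command:
  plan:
    - {"dx":0.4,"dy":-0.2,"dz":-0.25,"wx":-0.03,"wy":0.03,"wz":0.1}
    - {"dx":0.8,"dy":0,"dz":0,"wx":0,"wy":0,"wz":0}
    - {"dx":0.8,"dy":0,"dz":0,"wx":0,"wy":0,"wz":0}
    - {"dx":0.8,"dy":0,"dz":0,"wx":0,"wy":0,"wz":0}
    - {"dx":0.3,"dy":0,"dz":0,"wx":0,"wy":0,"wz":0}
    - {"dx":0,"dy":0,"dz":0,"wx":0,"wy":0,"wz":0}
    - {"dx":0,"dy":0,"dz":0,"wx":0,"wy":0,"wz":0}

```text
time_s: 31.92
tcp_pos: [0.4513, -0.0915, 0.0645]
eef_rot: [146.4, 89.9, -105.6]
contact_force: [-0.4, 0.9, -0.3]
gripper_width: 0.0394
```

```bash
python3 go.py .446 -.0935 .0335 197.5
```

```text
t 31.92 pos [ 0.45 -0.09  0.06] yhead -162.0 w 0.0394 j [ 13.25  11.72 -38.58   0.17 -39.76   4.62]
world d [ -5.34  -1.99 -31.  ] rows in current frame [ 1.55  0.28 -0.01] rows in final frame [ 1.55  0.28 -0.01] turn [ 0.11 -0.02 -0.01]
```

Call:
arm_command:
  plan:
    - {"dx":0.4,"dy":0.28,"dz":0,"wx":0.11,"wy":0,"wz":0}
    - {"dx":0.6,"dy":0,"dz":0,"wx":0,"wy":0,"wz":0}
    - {"dx":0.3,"dy":0,"dz":0,"wx":0,"wy":0,"wz":0}
    - {"dx":0.15,"dy":0,"dz":0,"wx":0,"wy":0,"wz":0}
    - {"dx":0,"dy":0,"dz":0,"wx":0,"wy":0,"wz":0}
    - {"dx":0,"dy":0,"dz":0,"wx":0,"wy":0,"wz":0}

```text
time_s: 32.42
tcp_pos: [0.4472, -0.0932, 0.0358]
eef_rot: [-134.8, 89.8, -27.4]
contact_force: [0.8, 0.1, -1.0]
gripper_width: 0.0393
```

```bash
python3 go.py .446 -.0935 .0335 197.5
```

```text
t 32.42 pos [ 0.45 -0.09  0.04] yhead -162.6 w 0.0393 j [ 13.17  14.12 -40.91   0.25 -34.81   4.07]
world d [-1.24 -0.26 -2.27] rows in current frame [0.11 0.06 0.01] rows in final frame [0.11 0.06 0.01] turn [-0.01 -0.03  0.03]
```

Call:
arm_command:
  plan:
    - {"dx":0.1,"dy":0.06,"dz":0,"wx":0,"wy":0,"wz":0}
    - {"dx":0.05,"dy":0,"dz":0,"wx":0,"wy":0,"wz":0}
    - {"dx":0,"dy":0,"dz":0,"wx":0,"wy":0,"wz":0}

```text
time_s: 32.67
tcp_pos: [0.4468, -0.0935, 0.0337]
eef_rot: [-121.2, 89.7, -13.7]
contact_force: [0.2, -0.0, -1.3]
gripper_width: 0.0396
```

Call:
arm_command:
  plan:
    - {"dx":0.02,"dy":0,"dz":0,"wx":0,"wy":0,"wz":0}
    - {"dx":0,"dy":0,"dz":0,"wx":0,"wy":0,"wz":0}

```text
time_s: 32.83
tcp_pos: [0.4471, -0.0935, 0.0336]
eef_rot: [-118.0, 89.6, -10.6]
contact_force: [0.0, 1.2, -0.6]
gripper_width: 0.0396
```

Within half a millimetre of the pad; release.

Call:
arm_command:
  plan:
    - {"dx":0,"dy":0,"dz":0,"wx":0,"wy":0,"wz":0}
    - {"dx":0,"dy":0,"dz":0,"wx":0,"wy":0,"wz":0}
    - {"dx":0,"dy":0,"dz":0,"wx":0,"wy":0,"wz":0}
    - {"dx":0,"dy":0,"dz":0,"wx":0,"wy":0,"wz":0}
    - {"dx":0,"dy":0,"dz":0,"wx":0,"wy":0,"wz":0}
    - {"dx":-0.3,"dy":0,"dz":0,"wx":0,"wy":0,"wz":0}
    - {"dx":-0.9,"dy":0,"dz":0,"wx":0,"wy":0,"wz":0}
    - {"dx":-1,"dy":0,"dz":0,"wx":0,"wy":0,"wz":0}
    - {"dx":-1,"dy":0,"dz":0,"wx":0,"wy":0,"wz":0}
    - {"dx":-1,"dy":0,"dz":0,"wx":0,"wy":0,"wz":0}
    - {"dx":-1,"dy":0,"dz":0,"wx":0,"wy":0,"wz":0}
    - {"dx":-1,"dy":0,"dz":0,"wx":0,"wy":0,"wz":0}
  fingers: -1

```text
time_s: 33.83
tcp_pos: [0.4432, -0.0939, 0.1615]
eef_rot: [124.8, 89.8, -127.7]
contact_force: [0.7, 0.2, -0.5]
gripper_width: 0.0876
```

```bash
python3 go.py .4375 .105 .14 197.5;python3 - <<'E'
from h import *
np.set_printoptions(precision=4,suppress=True)
n='wrist'; mod=cam(n); im,d=r.capture(n); cv2.imwrite(f'pics/{n}12.png',im[:,:,::-1])
for b in r.cut_out(n,'small_jar_mid')[:1]:
        P=cloud(n,b['mask'],d,mod); T=P[P[:,2]>.055]; print(b['bbox'],len(T),(T.min(0)+T.max(0))/2,T.max(0)-T.min(0))
E
```

```text
t 33.83 pos [ 0.44 -0.09  0.16] yhead -162.6 w 0.0876 j [ 13.2    3.32 -32.49   0.16 -54.35   4.14]
world d [ -5.7  198.91 -21.54] rows in current frame [ 1.05 -2.71  9.58] rows in final frame [ 1.08 -2.72  9.57] turn [-0.01 -0.03 -0.04]Traceback (most recent call last):
  File "<stdin>", line 5, in <module>
    return umr_minimum(a, axis, None, out, keepdims, initial, where)
ValueError: zero-size array to reduction operation minimum which has no identity
```

View pics/wrist12.png

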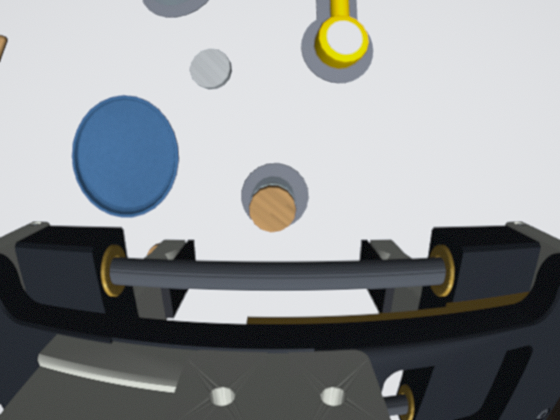

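Call:
arm_command:
  plan:
    - {"dx":0,"dy":-0.15,"dz":0.5,"wx":0,"wy":0,"wz":0}
    - {"dx":0.05,"dy":-0.28,"dz":0.95,"wx":0,"wy":0,"wz":0}
    - {"dx":0.05,"dy":-0.28,"dz":0.95,"wx":0,"wy":0,"wz":0}
    - {"dx":0.05,"dy":-0.28,"dz":0.95,"wx":0,"wy":0,"wz":0}
    - {"dx":0.05,"dy":-0.28,"dz":0.95,"wx":0,"wy":0,"wz":0}
    - {"dx":0.05,"dy":-0.28,"dz":0.95,"wx":0,"wy":0,"wz":0}
    - {"dx":0.05,"dy":-0.28,"dz":0.95,"wx":0,"wy":0,"wz":0}
    - {"dx":0.05,"dy":-0.28,"dz":0.95,"wx":0,"wy":0,"wz":0}
    - {"dx":0.05,"dy":-0.28,"dz":0.95,"wx":0,"wy":0,"wz":0}
    - {"dx":0,"dy":-0.28,"dz":0.7,"wx":0,"wy":0,"wz":0}
    - {"dx":0,"dy":-0.1,"dz":0.3,"wx":0,"wy":0,"wz":0}
    - {"dx":0,"dy":0,"dz":0,"wx":0,"wy":0,"wz":0}
    - {"dx":0,"dy":0,"dz":0,"wx":0,"wy":0,"wz":0}
  fingers: -0.1

```text
time_s: 35.02
tcp_pos: [0.4385, 0.1077, 0.1523]
eef_rot: [155.1, 89.7, -97.6]
contact_force: [-0.4, -0.2, -0.0]
gripper_width: 0.0481
```

```bash
python3 go.py .4375 .0925 .028 197.5;python3 - <<'E'
from h import *
np.set_printoptions(precision=4,suppress=True)
n='wrist'; mod=cam(n); im,d=r.capture(n); cv2.imwrite(f'pics/{n}13.png',im[:,:,::-1])
for b in r.spot_point(n,'pacifier_mid')[:2]: print(b['score'],b['centre'],onplane(n,b['centre'],.022,mod))
for b in r.cut_out(n,'pacifier_mid')[:1]:
        P=cloud(n,b['mask'],d,mod)
        for lo,hi in((.03,.05),(.010,.016)):
            T=P[(P[:,2]>lo)&(P[:,2]<hi)]; print(b['bbox'],len(T),(T.min(0)+T.max(0))/2,T.max(0)-T.min(0))
E
```

```text
t 35.02 pos [0.44 0.11 0.15] yhead -162.7 w 0.0481 j [ 39.11   3.8  -33.42   0.24 -52.98 -21.95]
world d [  -1.01  -15.25 -124.26] rows in current frame [ 6.22  0.26 -0.69] rows in final frame [ 6.21  0.28 -0.71] turn [-0.04 -0.05 -0.03]
0.91 [283.0, 188.3] [[0.4375 0.0919 0.022 ]]
[263.2, 160.6, 41.4, 51.0] 401 [0.437  0.091  0.0391] [0.0178 0.0179 0.0135]
[263.2, 160.6, 41.4, 51.0] 1089 [0.4369 0.0909 0.0131] [0.0382 0.0429 0.0056]
```

View pics/wrist13.png

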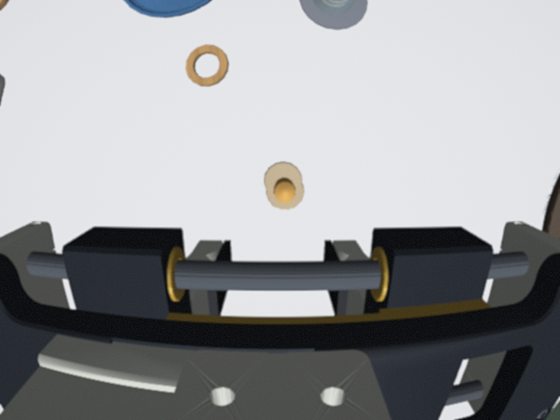

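Call:
arm_command:
  plan:
    - {"dx":0.3,"dy":0.15,"dz":-0.6,"wx":-0.04,"wy":-0.05,"wz":-0.03}
    - {"dx":0.8,"dy":0.1,"dz":-0.15,"wx":0,"wy":0,"wz":0}
    - {"dx":0.8,"dy":0,"dz":0,"wx":0,"wy":0,"wz":0}
    - {"dx":0.8,"dy":0,"dz":0,"wx":0,"wy":0,"wz":0}
    - {"dx":0,"dy":0,"dz":0,"wx":0,"wy":0,"wz":0}
    - {"dx":0,"dy":0,"dz":0,"wx":0,"wy":0,"wz":0}

```text
time_s: 35.67
tcp_pos: [0.4393, 0.0866, 0.0984]
eef_rot: [-82.2, 89.7, 24.8]
contact_force: [0.0, 0.5, 0.0]
gripper_width: 0.0481
```

```bash
python3 go.py .4372 .0912 .029 197.5
```

```text
t 35.67 pos [0.44 0.09 0.1 ] yhead -162.9 w 0.0481 j [ 36.56   7.38 -38.03   0.07 -44.34 -19.55]
world d [ -2.15   4.61 -69.43] rows in current frame [3.47 0.05 0.25] rows in final frame [3.47 0.03 0.25] turn [-0.1   0.01  0.06]
```

Call:
arm_command:
  plan:
    - {"dx":0.3,"dy":0.03,"dz":0.25,"wx":-0.1,"wy":0,"wz":0}
    - {"dx":0.7,"dy":0,"dz":0,"wx":0,"wy":0,"wz":0}
    - {"dx":0.8,"dy":0,"dz":0,"wx":0,"wy":0,"wz":0}
    - {"dx":0.7,"dy":0,"dz":0,"wx":0,"wy":0,"wz":0}
    - {"dx":0.4,"dy":0,"dz":0,"wx":0,"wy":0,"wz":0}
    - {"dx":0,"dy":0,"dz":0,"wx":0,"wy":0,"wz":0}
    - {"dx":0,"dy":0,"dz":0,"wx":0,"wy":0,"wz":0}

```text
time_s: 36.25
tcp_pos: [0.4409, 0.0937, 0.0428]
eef_rot: [-78.8, 89.2, 28.8]
contact_force: [0.1, 0.5, -0.2]
gripper_width: 0.0482
```

```bash
python3 go.py .4372 .0912 .029 197.5
```

```text
t 36.25 pos [0.44 0.09 0.04] yhead -162.4 w 0.0482 j [ 37.29  12.61 -41.68   0.21 -34.92 -19.87]
world d [ -3.68  -2.54 -13.82] rows in current frame [ 0.69  0.22 -0.07] rows in final frame [ 0.69  0.21 -0.07] turn [0.02 0.03 0.17]
```

Call:
arm_command:
  plan:
    - {"dx":0.3,"dy":0.21,"dz":-0.07,"wx":0.02,"wy":0.03,"wz":0.17}
    - {"dx":0.3,"dy":0,"dz":0,"wx":0,"wy":0,"wz":0}
    - {"dx":0.1,"dy":0,"dz":0,"wx":0,"wy":0,"wz":0}
    - {"dx":0,"dy":0,"dz":0,"wx":0,"wy":0,"wz":0}
    - {"dx":0,"dy":0,"dz":0,"wx":0,"wy":0,"wz":0}

```text
time_s: 36.67
tcp_pos: [0.4385, 0.0921, 0.0297]
eef_rot: [-64.8, 89.8, 42.7]
contact_force: [0.1, 0.0, 0.5]
gripper_width: 0.0486
```

```bash
python3 go.py .4372 .0912 .029 197.5
```

```text
t 36.67 pos [0.44 0.09 0.03] yhead -162.5 w 0.0486 j [ 37.2   14.1  -42.16  -0.03 -33.59 -19.65]
world d [-1.29 -0.92 -0.71] rows in current frame [ 0.04  0.08 -0.02] rows in final frame [ 0.04  0.08 -0.02] turn [0.01 0.01 0.03]
```

Call:
arm_command:
  plan:
    - {"dx":0.04,"dy":0.08,"dz":-0.02,"wx":0,"wy":0,"wz":0}
    - {"dx":0,"dy":0,"dz":0,"wx":0,"wy":0,"wz":0}
    - {"dx":0,"dy":0,"dz":0,"wx":0,"wy":0,"wz":0}
    - {"dx":0,"dy":0,"dz":0,"wx":0,"wy":0,"wz":0}
    - {"dx":0,"dy":0,"dz":0,"wx":0,"wy":0,"wz":0}
    - {"dx":0,"dy":0,"dz":0,"wx":0,"wy":0,"wz":0}
    - {"dx":0,"dy":0,"dz":0,"wx":0,"wy":0,"wz":0}
    - {"dx":0,"dy":0,"dz":0,"wx":0,"wy":0,"wz":0}
    - {"dx":0,"dy":0,"dz":0,"wx":0,"wy":0,"wz":0}
  fingers: 1
  force: 8

```text
time_s: 37.42
tcp_pos: [0.4373, 0.0914, 0.0296]
eef_rot: [-67.6, 89.8, 39.9]
contact_force: [-0.4, -0.9, -0.5]
gripper_width: 0.0179
```

```bash
python3 go.py .603 -.0895 .12 197.5
```

```text
t 37.42 pos [0.44 0.09 0.03] yhead -162.5 w 0.0179 j [ 37.21  13.97 -42.39  -0.02 -33.4  -19.67]
world d [ 165.69 -180.86   90.41] rows in current frame [ -4.52  -5.19 -11.11] rows in final frame [ -4.52  -5.18 -11.12] turn [0.01 0.02 0.05]
```

Call:
arm_command:
  plan:
    - {"dx":-0.3,"dy":0,"dz":0,"wx":0,"wy":0,"wz":0}
    - {"dx":-0.6,"dy":0,"dz":0,"wx":0,"wy":0,"wz":0}
    - {"dx":-0.8,"dy":0,"dz":0,"wx":0,"wy":0,"wz":0}
    - {"dx":-0.8,"dy":0,"dz":0,"wx":0,"wy":0,"wz":0}
    - {"dx":-0.8,"dy":-0.1,"dz":-0.2,"wx":0,"wy":0,"wz":0}
    - {"dx":-0.5,"dy":-0.3,"dz":-0.5,"wx":0,"wy":0,"wz":0}
    - {"dx":-0.2,"dy":-0.37,"dz":-0.8,"wx":0,"wy":0,"wz":0}
    - {"dx":0,"dy":-0.37,"dz":-0.8,"wx":0,"wy":0,"wz":0}
    - {"dx":0,"dy":-0.37,"dz":-0.8,"wx":0,"wy":0,"wz":0}
    - {"dx":0,"dy":-0.37,"dz":-0.8,"wx":0,"wy":0,"wz":0}
    - {"dx":0,"dy":-0.37,"dz":-0.8,"wx":0,"wy":0,"wz":0}
    - {"dx":0,"dy":-0.37,"dz":-0.8,"wx":0,"wy":0,"wz":0}
    - {"dx":0,"dy":-0.37,"dz":-0.8,"wx":0,"wy":0,"wz":0}
    - {"dx":0,"dy":-0.37,"dz":-0.8,"wx":0,"wy":0,"wz":0}
    - {"dx":0,"dy":-0.37,"dz":-0.8,"wx":0,"wy":0,"wz":0}
    - {"dx":0,"dy":-0.37,"dz":-0.8,"wx":0,"wy":0,"wz":0}
    - {"dx":0,"dy":-0.37,"dz":-0.8,"wx":0,"wy":0,"wz":0}
    - {"dx":0,"dy":0,"dz":0,"wx":0,"wy":0,"wz":0}

```text
time_s: 38.92
tcp_pos: [0.5855, -0.0709, 0.1226]
eef_rot: [-85.5, 89.6, 22.3]
contact_force: [0.4, -0.3, 0.0]
gripper_width: 0.0178
```

```bash
python3 go.py .603 -.0895 .12 197.5
```

```text
t 38.92 pos [ 0.59 -0.07  0.12] yhead -162.2 w 0.0178 j [ 12.02  18.07 -19.22  -0.1  -52.3    5.8 ]
world d [ 17.45 -18.56  -2.59] rows in current frame [ 0.13 -0.55 -1.15] rows in final frame [ 0.13 -0.55 -1.15] turn [0.06 0.01 0.09]
```

Call:
arm_command:
  plan:
    - {"dx":0.1,"dy":-0.3,"dz":-0.6,"wx":0.06,"wy":0,"wz":0.09}
    - {"dx":0.3,"dy":-0.25,"dz":-0.55,"wx":0,"wy":0,"wz":0}
    - {"dx":0.3,"dy":0,"dz":0,"wx":0,"wy":0,"wz":0}
    - {"dx":0,"dy":0,"dz":0,"wx":0,"wy":0,"wz":0}
    - {"dx":0,"dy":0,"dz":0,"wx":0,"wy":0,"wz":0}

```text
time_s: 39.33
tcp_pos: [0.6027, -0.0909, 0.1079]
eef_rot: [32.5, 89.9, 139.9]
contact_force: [-0.7, 0.1, 0.6]
gripper_width: 0.0181
```

```bash
python3 go.py .603 -.0895 .0345 197.5;python3 - <<'E'
from h import *
np.set_printoptions(precision=4,suppress=True)
n='wrist'; mod=cam(n); im,d=r.capture(n); cv2.imwrite(f'pics/{n}14.png',im[:,:,::-1])
print(proj(n,[[.603,-.0895,.005]],mod))
for b in r.spot_point(n,'dish')[:1]: print(n,b['score'],b['centre'],onplane(n,b['centre'],0,mod))
for b in r.cut_out(n,'dish')[:1]:
    P=cloud(n,b['mask'],d,mod); print(b['bbox'],cv2.minEnclosingCircle(P[:,:2].astype(np.float32)))
E
```

```text
t 39.33 pos [ 0.6  -0.09  0.11] yhead -162.6 w 0.0181 j [  9.72  20.86 -17.19  -0.09 -52.01   7.69]
world d [  0.33   1.39 -73.42] rows in current frame [ 3.67 -0.04  0.06] rows in final frame [ 3.67 -0.04  0.06] turn [-0.03  0.02 -0.01]
[[275.7267 213.5772]]
[194.9, 137.8, 158.0, 101.4] ((0.6021260023117065, -0.08655180037021637), 0.0656181126832962)
```

View pics/wrist14.png

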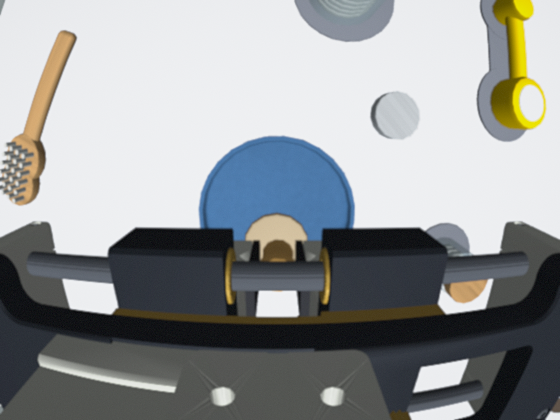

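Call:
arm_command:
  plan:
    - {"dx":0.4,"dy":-0.04,"dz":0.06,"wx":0,"wy":0,"wz":0}
    - {"dx":0.7,"dy":0,"dz":0,"wx":0,"wy":0,"wz":0}
    - {"dx":0.8,"dy":0,"dz":0,"wx":0,"wy":0,"wz":0}
    - {"dx":0.7,"dy":0,"dz":0,"wx":0,"wy":0,"wz":0}
    - {"dx":0.4,"dy":0,"dz":0,"wx":0,"wy":0,"wz":0}
    - {"dx":0,"dy":0,"dz":0,"wx":0,"wy":0,"wz":0}
    - {"dx":0,"dy":0,"dz":0,"wx":0,"wy":0,"wz":0}

```text
time_s: 40.07
tcp_pos: [0.6037, -0.0863, 0.047]
eef_rot: [-81.6, 89.7, 26.0]
contact_force: [-0.2, 0.3, 0.1]
gripper_width: 0.0181
```

```bash
python3 go.py .603 -.0895 .0348 197.5
```

```text
t 40.07 pos [ 0.6  -0.09  0.05] yhead -162.4 w 0.0181 j [ 10.15  24.82 -20.65  -0.1  -44.27   7.5 ]
world d [ -0.66  -3.18 -12.22] rows in current frame [ 0.61  0.08 -0.14] rows in final frame [ 0.61  0.08 -0.14] turn [0.02 0.01 0.06]
```

Call:
arm_command:
  plan:
    - {"dx":0.3,"dy":0.08,"dz":-0.14,"wx":0.02,"wy":0,"wz":0.06}
    - {"dx":0.25,"dy":0,"dz":0,"wx":0,"wy":0,"wz":0}
    - {"dx":0,"dy":0,"dz":0,"wx":0,"wy":0,"wz":0}
    - {"dx":0,"dy":0,"dz":0,"wx":0,"wy":0,"wz":0}

```text
time_s: 40.4
tcp_pos: [0.6042, -0.0894, 0.0368]
eef_rot: [-89.7, 89.9, 17.8]
contact_force: [0.1, -0.2, 0.6]
gripper_width: 0.0181
```

```bash
python3 go.py .603 -.0895 .0348 197.5; python3 - <<'E'
from h import *
for n in ('side','scene'):
    im,d=r.capture(n); mod=cam(n); c=proj(n,[.603,-.0895,.03],mod)[0].astype(int)
    cv2.imwrite(f'pics/{n}15.png',cv2.resize(im[c[1]-50:c[1]+50,c[0]-70:c[0]+70,::-1],None,fx=4,fy=4,interpolation=cv2.INTER_CUBIC))
E
```

```text
t 40.40 pos [ 0.6  -0.09  0.04] yhead -162.5 w 0.0181 j [  9.87  25.7  -20.93  -0.02 -43.26   7.65]
world d [-1.17 -0.08 -2.01] rows in current frame [0.1  0.06 0.01] rows in final frame [0.1  0.06 0.01] turn [0.   0.   0.02]
```

View pics/scene15.png

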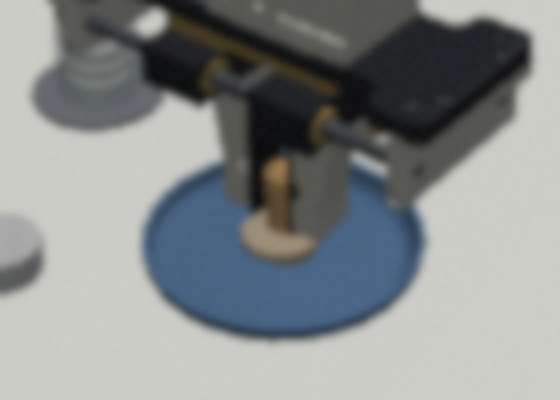

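The scene crop shows the pacifier upright, its button about 2 mm over the dish floor, in the middle. I lower it those 2 mm and release.

Call:
arm_command:
  plan:
    - {"dx":0.1,"dy":0.05,"dz":0,"wx":0,"wy":0,"wz":0}
    - {"dx":0.03,"dy":0,"dz":0,"wx":0,"wy":0,"wz":0}
    - {"dx":0,"dy":0,"dz":0,"wx":0,"wy":0,"wz":0}

```text
time_s: 40.75
tcp_pos: [0.6036, -0.0897, 0.0349]
eef_rot: [-93.6, 89.8, 13.9]
contact_force: [0.0, -0.6, 0.6]
gripper_width: 0.0178
```

Call:
arm_command:
  plan:
    - {"dx":0,"dy":0,"dz":0,"wx":0,"wy":0,"wz":0}
    - {"dx":0,"dy":0,"dz":0,"wx":0,"wy":0,"wz":0}
    - {"dx":0,"dy":0,"dz":0,"wx":0,"wy":0,"wz":0}
    - {"dx":0,"dy":0,"dz":0,"wx":0,"wy":0,"wz":0}
    - {"dx":0,"dy":0,"dz":0,"wx":0,"wy":0,"wz":0}
    - {"dx":-0.3,"dy":0,"dz":0,"wx":0,"wy":0,"wz":0}
    - {"dx":-0.8,"dy":0,"dz":0,"wx":0,"wy":0,"wz":0}
    - {"dx":-1,"dy":0,"dz":0,"wx":0,"wy":0,"wz":0}
    - {"dx":-1,"dy":0,"dz":0,"wx":0,"wy":0,"wz":0}
    - {"dx":-1,"dy":0,"dz":0,"wx":0,"wy":0,"wz":0}
    - {"dx":-1,"dy":0,"dz":0,"wx":0,"wy":0,"wz":0}
    - {"dx":-1,"dy":0,"dz":0,"wx":0,"wy":0,"wz":0}
    - {"dx":-0.5,"dy":0,"dz":0.5,"wx":0,"wy":0,"wz":0}
    - {"dx":0,"dy":0,"dz":1,"wx":0,"wy":0,"wz":0}
    - {"dx":0,"dy":0,"dz":1,"wx":0,"wy":0,"wz":0}
    - {"dx":0,"dy":0,"dz":1,"wx":0,"wy":0,"wz":0}
    - {"dx":0,"dy":0,"dz":1,"wx":0,"wy":0,"wz":0}
    - {"dx":0,"dy":0,"dz":0.5,"wx":0,"wy":0,"wz":0}
    - {"dx":0,"dy":0,"dz":0,"wx":0,"wy":0,"wz":0}
    - {"dx":0,"dy":0,"dz":0,"wx":0,"wy":0,"wz":0}
  fingers: -0.1

```text
time_s: 42.42
tcp_pos: [0.57, 0.0109, 0.1783]
eef_rot: [-87.3, 89.7, 20.1]
contact_force: [0.2, 0.2, -0.2]
gripper_width: 0.0482
```

```bash
python3 go.py .603 -.0895 .0348 197.5; python3 - <<'E'
from h import *
np.set_printoptions(precision=4,suppress=True)
for n in ('scene','side','wrist'):
    mod=cam(n); im,d=r.capture(n); cv2.imwrite(f'pics/{n}16.png',im[:,:,::-1])
    for q,z,z2 in (('pacifier_mid',.027,.035),('small_jar_mid',.031,.055),('big_jar_mid',.042,.077),('rattle_grip',.021,.035),('rattle_pad_head',.003,None),('small_pad',0,None),('big_pad',0,None),('dish',0,None),('tin',0,None),('peg_doll',0,None)):
        for b in r.spot_point(n,q)[:1]: print(n,q,'%.2f'%b['score'],b['centre'],onplane(n,b['centre'],z,mod)[0])
        if z2:
          for b in r.cut_out(n,q)[:1]:
            P=cloud(n,b['mask'],d,mod); T=P[P[:,2]>z2]
            if len(T): print('   top',len(T),(T.min(0)+T.max(0))/2,T.max(0)-T.min(0),'zmax',np.percentile(P[:,2],99))
E
```

```text
t 42.42 pos [0.57 0.01 0.18] yhead -162.6 w 0.0482 j [ 20.76  13.22 -17.84   0.   -58.61  -3.35]
world d [  33.02 -100.4  -143.5 ] rows in current frame [ 7.17 -0.03 -5.29] rows in final frame [ 7.17 -0.07 -5.28] turn [-0.02  0.    0.07]
   top 89 [ 0.6077 -0.0915  0.0429] [0.0121 0.0163 0.0156] zmax 0.049698364815187614
scene small_jar_mid 0.72 [211.2, 224.3] [ 0.4372 -0.0937  0.031 ]
   top 190 [ 0.4493 -0.095   0.0583] [0.0384 0.0371 0.0065] zmax 0.06097934060882016
scene big_jar_mid 0.89 [157.8, 307.0] [ 0.6087 -0.2769  0.042 ]
   top 800 [ 0.6067 -0.2771  0.0806] [0.0573 0.0549 0.0068] zmax 0.08270712024354787
scene rattle_grip 0.56 [109.3, 266.2] [ 0.4409 -0.2969  0.021 ]
   top 455 [ 0.4431 -0.2896  0.0385] [0.0652 0.1189 0.0069] zmax 0.041014224400801214
scene rattle_pad_head 0.86 [139.5, 266.9] [ 0.4491 -0.2478  0.003 ]
scene small_pad 0.71 [259.7, 267.7] [ 0.5705 -0.0697  0.    ]
scene big_pad 0.79 [158.4, 325.1] [ 0.6015 -0.2782  0.    ]
scene dish 0.70 [262.3, 276.1] [ 0.5931 -0.0791  0.    ]
scene tin 0.80 [191.1, 283.8] [ 0.5407 -0.1916  0.    ]
scene peg_doll 0.85 [354
[... 852 characters left out ...]
8 -0.1009  0.    ]
side tin 0.76 [311.7, 184.9] [ 0.5355 -0.1982  0.    ]
side peg_doll 0.81 [243.6, 303.2] [0.5362 0.1863 0.    ]
wrist pacifier_mid 0.89 [273.8, 84.7] [ 0.6053 -0.09    0.027 ]
   top 356 [ 0.6031 -0.0894  0.0434] [0.0177 0.018  0.0143] zmax 0.04943373083493876
wrist small_jar_mid 0.91 [435.4, 137.1] [ 0.4431 -0.096   0.031 ]
   top 1169 [ 0.4483 -0.0945  0.0582] [0.0371 0.0367 0.0062] zmax 0.06036642444443764
   top 726 [ 0.4334 -0.2478  0.0383] [0.0426 0.0392 0.0064] zmax 0.04086140550635358
wrist rattle_pad_head 0.65 [466.8, 18.3] [ 0.4294 -0.2481  0.003 ]
wrist small_pad 0.94 [416.8, 136.8] [ 0.4491 -0.0926  0.    ]
wrist tin 0.76 [369.1, 19.2] [ 0.5358 -0.1937  0.    ]
```

View pics/scene16.png

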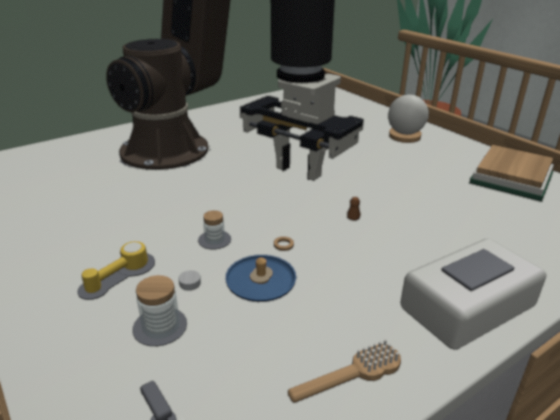

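View pics/wrist16.png

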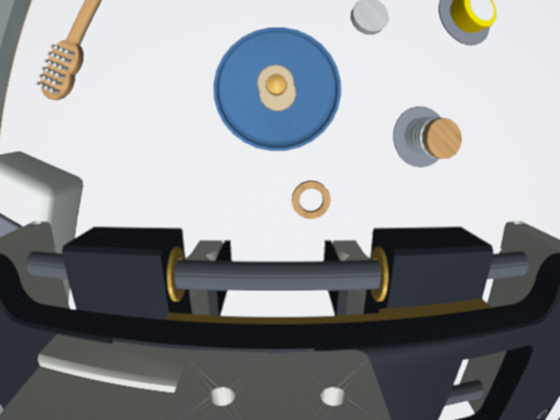

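```bash
python3 - <<'E'
from plant import r
print(r.get_state()['time_s']); print(r.close_job()); print(r.get_state()['time_s'])
E
```

```text
44.6667
the job is handed in; nothing more can be done
None
the job is handed in; nothing more can be done
```

I placed all four things and handed the job in at 44.7 s of the 112 s allowed. The arm stood clear with its fingers open. No verdict was reported.

**Last checks** (pictures taken after the arm withdrew):

| Thing | Measured position, m | Target position, m | How close |
|---|---|---|---|
| Large jar | (0.606, -0.277) | (0.605, -0.277) | about 1–2 mm, upright |
| Small jar | (0.448, -0.0945) | (0.446, -0.094) | about 2–3 mm, upright |
| Pacifier | (0.603, -0.0895) | (0.603, -0.0895) | about 1–2 mm, teat up |
| Rattle head | (0.433, -0.248) | (0.434, -0.250) | about 2–3 mm, flat, big head on the big lobe |

The peg doll and tin were measured where they started, to within about 5 mm of measuring noise.

**Readings that disagreed:**
- **Scene and side cameras:** they differed by about 4–7 mm on the same thing throughout. I used averages, and the closer wrist-camera views agreed with those.
- **Final network readings:** several were off. The scene camera put the small pad on the dish and the rattle pad's large lobe 15 mm off, the side camera put the dish about 12 mm off, and its large-jar mask had caught the arm. I discounted these because the pads and the dish are fixed and the other views agreed.
- **Wrist check of the small jar:** it failed once right after release because its mask was empty. The jar was measured again in the last pictures.

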